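# Make up a heel set: stack the lifts on the jig, lay the tools in the tray

### The arm

A 6-joint arm with a two-finger parallel gripper is mounted at the origin on the work surface. World frame = base frame: x ahead of the robot, y to its left, z up, the work surface at z = 0. Lengths are in m, angles in rad, forces in N, time in s.
With the tool pointing down it reaches from about 0.25 to 0.775 m from the base axis. Payload 4 kg.
Tool frame: the origin (TCP) lies midway between the tips of the shut fingers; the grasp point (between the pads) lies 19 mm behind it; z points along the fingers, y is the direction in which the jaws open and shut (so a half turn about z gives the same grasp; the last joint's range is limited). The gripper opens to 85 mm and grips with 20 to 120 N. Pads are 22 mm wide; open, the fingers measure 114 mm over their backs; the gripper's body (76 mm by 85 mm) begins 54 mm behind the grasp point. The pads swing forward as they close: fully open they stand 13 mm farther back than shut.
Start: joints at [1.046, 0.087, 1.371, -0, 1.684, -0.103], TCP at [0.225, 0.502, 0.231] pointing down, gripper open.
Joint ranges: [-3.1, 3.1], [-0.76, 2.03], [0.27, 2.55], [-1.08, 4.22], [0.17, 2.65], [-2.57, 2.57]. Speed limits (rad/s): [2.79, 2.79, 3.14, 3.14, 3.14, 3.14].

### API

Orientations are given as a rotation vector (axis times angle).
In Python, from cell import sensors, imaging, bot, models gives the robot as it stands. The module is installed in compiled form; this text tells all that it offers.
- The arm moves only by the tool send_rows, never from a script. Its arguments are lists of equal length, an entry for each row: "hand": the opening, from 0 (shut) to 1 (fully open); "translation": the shift along the tool's x, y, z scaled (see below), a list of three; "twist": the turn about the tool's z scaled (see below). In form: {"hand": [hand, ...], "translation": [[x, y, z], ...], "twist": [twist, ...]}. A call has exactly 10 rows; each row shifts and turns the commanded pose from where the row before left it, along the tool's axes as they then stand; what a row does not reach is not made up. The controller multiplies each number of a shift by 0.04 m and each number of a turn by 0.12 rad. A row lasts 1/10 s, in which the tool goes at most 50 mm and 8.59 degrees, less where a joint would pass 70% of its speed; a pose out of reach is approached as far as the arm can. A call with a number of a shift or a turn outside -1 to 1 is refused whole. A call with a gripper value outside its range is refused whole. The fingers move at their own pace and stop on an object; "force" is the grip in N (left out, the last holds). Time passes only in rows, so rows that do not move let the fingers close, or fill a call up. It gives the time, the measured TCP pose, the force and the opening at its end, in the units of the state.
- sensors.observe(): the state, without advancing time (a new reading comes with each control period).
- imaging.capture(name): name is "scene" or "top"; returns the picture (480x640x3 uint8, red, green, blue); there is no depth.
- imaging.calibration(name): a dict with "camera_matrix" (3x3 intrinsics, pixels), "distortion" ([k1, k2, p1, p2, k3] as OpenCV has them; the pictures are not rectified), "R" (3x3) and "t" (3): a world point X has camera coordinates R X + t. Camera axes: x right, y down, z forward; pixel columns grow to the right and rows downward; lengths in m; the calibration is good to about 2 mm. A picture is of the moment at which its call begins. calibration takes no time and is no camera call.
- bot.close_job(): hands the job in, once; it reports no verdict.
Trained networks look in the newest picture that a camera, given by its name, has taken for a name from the list of things; names that differ only in an ending like _2 or _b are one class to them, and where a whole thing is asked for, a point or a joint stands for the part that bears it (a point fixed in the world has none). Each returns a list of dicts, best first, with "confidence" (0 to 1); they miss things now and then, are a little off and sometimes report something else, mostly with a low value. They report only what shows in the picture. A call takes as long as a camera call. They do not tell look-alikes from the thing itself.
- models.silhouettes(camera, thing): "region" (480x640 bool, what is visible of it) and "rect" ([left, top, width, height] in pixels, round what is visible of it).
- models.place_of(camera, thing): "centre" ([row, column] in pixels: a listed point, or the origin of a listed thing).
The state is a dict: "time": time; "qpos": joint angles; "joint_vel": joint speeds; "joint_torque": joint torques, N m; "tool_pos": TCP position; "tcp_rot": TCP orientation; "ft_force": force on the tool from outside, world axes, zero at the start; "moment": the same for the moment, N m; "width": finger opening in m.
Only numpy, scipy, OpenCV 4.12 (cv2) and the standard library are available. Lean on these libraries where they do the work, as an engineer would, in place of code of your own. Each camera call takes 0.05 s, during which the arm holds its last target.

### The job

Make up the next heel set on the boot bench. On the green stacking jig, stack the three tan heel lifts in the middle of the clear plate, centred on one another and squared to the jig, the largest at the bottom, then the medium, then the smallest on top, each with its flat edge towards the jig's upright steel fence. In the aluminium tool tray lay the two hand tools in order of use, handles towards the robot and wholly inside: the awl in the slot next to the tray's pull handle, the spatula in the other slot; leave the tin of tacks and the wax cake where they are.

Things in the scene. Friction and masses are not known exactly. Their poses are not given: they have to be found in the camera images.
- lift_large_center (a point): centre (half-way up) of the largest heel lift, a loose tan D-shaped slab 72 mm long (its x), 60 mm wide (its y, two parallel sides to grip) and 15 mm thick, lying flat. z up; the flat straight edge is at its -x end (roughly towards the robot), the round end at +x, each 36 mm from this point.
- lift_medium_center (a point): centre (half-way up) of the medium heel lift, a loose tan D-shaped slab 62 mm long (its x), 50 mm wide (its y, two parallel sides to grip) and 15 mm thick, lying flat. z up; the flat straight edge is at its -x end (roughly towards the robot), the round end at +x, each 31 mm from this point.
- lift_small_center (a point): centre (half-way up) of the smallest heel lift, a loose tan D-shaped slab 52 mm long (its x), 40 mm wide (its y, two parallel sides to grip) and 15 mm thick, lying flat. z up; the flat straight edge is at its -x end (roughly towards the robot), the round end at +x, each 26 mm from this point.
- awl_grip (a point): centre of the awl's handle (the place to grip, half-way up). Loose awl 130 mm long lying along its x: square wooden handle 70 mm long, 22 mm wide and 22 mm high, then (towards +x) a brass ferrule and a thin steel spike. The handle's end is 35 mm to -x of this point, the spike's point 95 mm to +x; the middle of its length is 30 mm to +x. z up.
- spatula_grip (a point): centre of the spatula's handle (the place to grip, half-way up). Loose glue spatula 140 mm long lying along its x: square wooden handle 80 mm long, 22 mm wide and 22 mm high, then (towards +x) a short neck and a flat steel blade 34 mm wide. The handle's end is 40 mm to -x of this point, the blade's end 100 mm to +x; the middle of its length is 30 mm to +x. z up.
- jig: green stacking jig, fixed: plate 124 mm (x) by 96 mm (y), top 16 mm above the bench, with an upright steel fence across its -x end (towards the robot), x -60 to -48 mm, 46 mm high. Origin: centre of the plate's underside, at bench level. The stack's centre is in the middle of the free space: 15 mm to +x of the origin, y 0; lifts' x along the jig's x.
- tray: shallow aluminium tray (grey floor), fixed, 170 (x) by 124 mm (y); floor 3 mm thick, walls and middle ridge 4 mm thick, 9 mm high. Two slots along x, 56 by 162 mm inside, centre lines at y +30 and -30 mm; a white bow pull handle on the +y side marks the y +30 slot. Origin: centre of the underside, bench level. A tool centred in its slot, handle to -x (robot), has its grip point at x -30 mm.
- tin: bystander: loose open steel tin of tacks, 40 mm across, 26 mm high, standing among the lifts; origin at the centre of its underside. Not to be moved.
- wax: bystander: loose round honey-coloured cake of wax, 42 mm across, 22 mm high, lying among the lifts; origin at the centre of its underside. Not to be moved.
Things that resemble listed ones, but are neither listed nor needed, are in the scene too. What is shaped like the part that bears spatula_grip but black is not meant.

How it is judged:
By the outcome, as a careful person would: the job done as asked, in the order asked, and still so for the second after the job is handed in, with the robot touching nothing.
It also fails if it takes over 122 s, if anything falls off the work surface, if the arm or the gripper's body presses on something with over 40 N, if the wrist force passes 120 N, or if a joint passes its speed limit or range.

## Working session

There is one attempt and no reset: what is moved stays moved. The work goes in short steps, Python scripts to look and compute and a tool call to move; the robot and the scene stay as the last step left them, time stands still between calls to the robot, and variables do not carry over. Pictures are saved under pics/ and viewed, and the job is handed in when it is done.

Besides the shell and the picture viewer there is one more tool, called after "Call:" in YAML: its name, and indented under it one key for each argument. send_rows: Moves the arm, as the interface text tells. Shifts and turns lie within -1 to 1; 1 stands for 0.04 m of shift or 0.12 rad of turn. Its arguments: {"type":"object","properties":{"hand":{"type":"array"},"translation":{"type":"array"},"twist":{"type":"array"},"force":{"type":"number"}},"required":["hand","translation","twist"]}

```bash
mkdir -p pics; ls; python3 - <<'E'
from cell import sensors, imaging
import cv2
s=sensors.observe()
for k,v in s.items(): print(k,v)
for n in("scene","top"):
    im=imaging.capture(n); cv2.imwrite(f"pics/{n}0.png",im[:,:,::-1])
    print(n,imaging.calibration(n))
E
```

```text
pics
time 0.0
qpos [ 1.04586518e+00  8.79643274e-02  1.37228118e+00 -1.77977898e-05
  1.68356843e+00 -1.03114374e-01]
joint_vel [ 0.00177307 -0.00029094  0.00062522 -0.00089276  0.00049865 -0.00051061]
joint_torque [-6.25149733e-04 -3.51876819e+01 -3.13261628e+01 -2.69687571e-04
  1.12343190e-02  1.01819577e-06]
tool_pos [0.22494731 0.50135207 0.23012035]
tcp_rot [-0.65754947 -3.07132172  0.00332643]
ft_force [ 0.15745864  0.13454382 -0.53424302]
moment [ 0.00583355 -0.01611543 -0.04426066]
width 0.08550825798409065
scene {'camera_matrix': array([[542.87541774,   0.        , 324.789666  ],
       [  0.        , 542.87541774, 235.08114208],
       [  0.        ,   0.        ,   1.        ]]), 'distortion': array([-0.09670841,  0.        ,  0.        ,  0.        ,  0.        ]), 'R': array([[-0.26993304,  0.96278701,  0.01331669],
       [ 0.69876013,  0.20538659, -0.68523764],
       [-0.66247297, -0.1756631 , -0.72819781]]), 't': array([ 0.17442407, -0.31712458,  1.50849544])}
top {'camera_matrix': array([[538.15026081,   0.        , 325.91500455],
       [  0.        , 538.15026081, 237.33885721],
       [  0.        ,   0.        ,   1.        ]]), 'distortion': array([-0.16653192,  0.        ,  0.        ,  0.        ,  0.        ]), 'R': array([[ 0.01549673, -0.9992773 ,  0.0347092 ],
       [-0.99519838, -0.01877011, -0.09606176],
       [ 0.09664383, -0.03305389, -0.99477003]]), 't': array([-0.06437318,  0.48296156,  1.11188823])}
```

View pics/scene0.png

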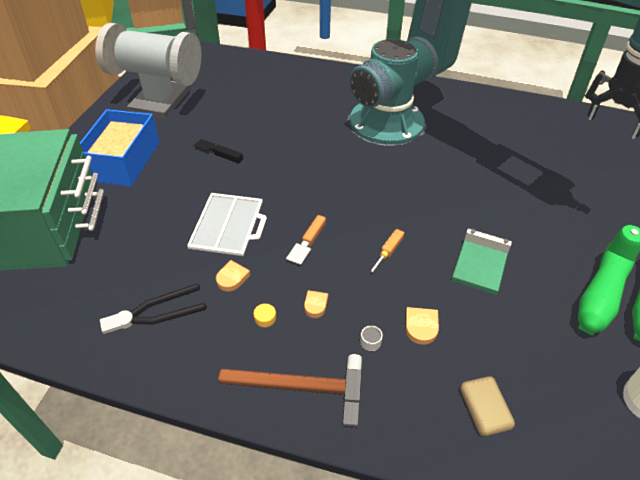

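View pics/top0.png

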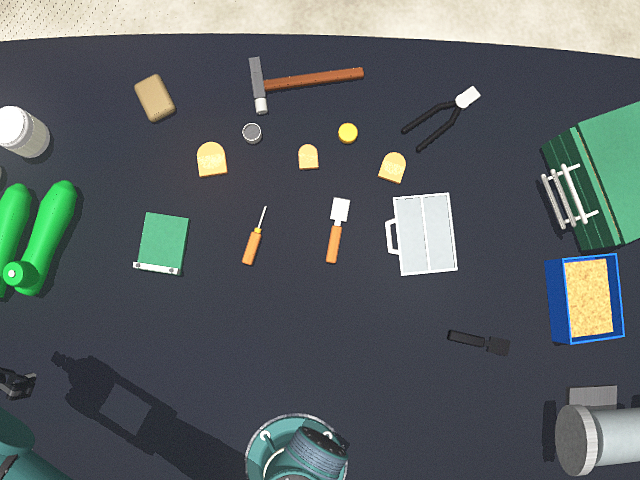

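```bash
cat > h.py <<'E'
import numpy as np, cv2
from cell import sensors, imaging, models
def ray(cal,rc,z):
    K,d,R,t=cal["camera_matrix"],cal["distortion"],cal["R"],cal["t"]
    p=cv2.undistortPoints(np.array([[[rc[1],rc[0]]]],float),K,d)[0,0]
    v=R.T@np.array([p[0],p[1],1]); o=-R.T@t
    return o+v*(z-o[2])/v[2]
def proj(cal,P):
    return cv2.projectPoints(np.asarray(P,float).reshape(-1,3),cv2.Rodrigues(cal["R"])[0],cal["t"],cal["camera_matrix"],cal["distortion"])[0].reshape(-1,2)
E
python3 - <<'E'
from h import *
Z=dict(lift_large_center=.0075,lift_medium_center=.0075,lift_small_center=.0075,awl_grip=.011,spatula_grip=.011,jig=0,tray=0,tin=0,wax=0)
M={}
for c in("top","scene"):
    im=imaging.capture(c); cal=imaging.calibration(c); M["im_"+c]=im
    for n in Z:
        for i,r in enumerate(models.place_of(c,n)[:3]): print(c,n,"place",round(r["confidence"],2),np.round(r["centre"],1),np.round(ray(cal,r["centre"],Z[n])[:2],4))
        for i,r in enumerate(models.silhouettes(c,n)[:4]):
            print(c,n,"sil",round(r["confidence"],2),np.round(r["rect"],0),r["region"].sum()); M[f"{c}_{n}_{i}"]=r["region"]
np.savez_compressed("m.npz",**M)
print(sensors.observe()["time"])
E
```

```text
top lift_large_center place 0.73 [157.8 207.7] [0.6552 0.2043]
top lift_large_center sil 0.7 [196. 141.  32.  35.] 828
top lift_medium_center place 0.64 [165.5 393.1] [ 0.6467 -0.2016]
top lift_small_center place 0.95 [157.1 305.9] [ 0.6605 -0.0102]
top lift_small_center sil 0.6 [296. 145.  22.  27.] 448
top awl_grip place 0.98 [247.8 250. ] [0.4599 0.1048]
top awl_grip sil 0.8 [243. 225.  19.  40.] 422
top spatula_grip place 0.89 [243.3 331.1] [ 0.4727 -0.0678]
top spatula_grip place 0.6 [337.1 464.6] [ 0.275  -0.3588]
top spatula_grip sil 0.72 [444. 329.  64.  26.] 763
top spatula_grip sil 0.67 [323. 203.  26.  59.] 734
top jig place 0.96 [243.5 163. ] [0.4663 0.2959]
top jig sil 0.8 [134. 212.  54.  62.] 2695
top tray sil 0.98 [383. 195.  75.  83.] 4708
top tin place 0.62 [133.7 254.6] [0.7133 0.1042]
top tin sil 0.55 [243. 123.  16.  20.] 307
top wax place 0.74 [134.5 344.7] [ 0.7159 -0.0949]
top wax sil 0.64 [335. 125.  20.  18.] 303
scene lift_large_center place 0.63 [327.  419.4] [0.657  0.1912]
scene lift_large_center sil 0.89 [404. 307.  34.  38.] 1040
scene lift_medium_cent
[... 414 characters left out ...]
 [155.5 230.7] [ 0.2777 -0.3529]
scene spatula_grip place 0.57 [228.5 314.6] [ 0.4656 -0.0743]
scene spatula_grip sil 0.87 [193. 140.  50.  24.] 542
scene spatula_grip sil 0.86 [285. 214.  39.  52.] 706
scene spatula_grip sil 0.63 [212. 261.  38.  31.] 636
scene jig sil 0.64 [454. 234.  53.  63.] 2568
scene jig sil 0.27 [255. 302.  18.  26.] 348
scene tray place 0.65 [227.2 228.6] [ 0.5061 -0.2644]
scene tray place 0.52 [304.3 316.4] [ 0.6551 -0.0148]
scene tray sil 0.68 [191. 196.  74.  61.] 3250
scene tin place 0.69 [341.3 369.5] [0.7097 0.1054]
scene tin sil 0.94 [358. 326.  26.  22.] 477
scene wax place 0.61 [316.6 263.1] [ 0.7126 -0.1063]
scene wax sil 0.79 [252. 302.  23.  24.] 393
2.0
```

```bash
cat > fit.py <<'E'
from h import *
from scipy.optimize import minimize
U=6
def lift(l,w,h=.015,z0=0):
    r=w/2; c=l/2-r; a=np.linspace(-np.pi/2,np.pi/2,25)
    o=np.array([[-l/2,-r]]+[[c+r*np.cos(t),r*np.sin(t)] for t in a]+[[-l/2,r]])
    return [np.vstack([np.c_[o,np.full(len(o),z)] for z in(z0,z0+h)])]
def box(x0,x1,y0,y1,z0,z1): return np.array([[x,y,z] for x in(x0,x1) for y in(y0,y1) for z in(z0,z1)])
awl=[box(-.035,.035,-.011,.011,0,.022)]
spat=[box(-.04,.04,-.011,.011,0,.022)]
jig=[box(-.062,.062,-.048,.048,0,.016)]
jigF=[box(-.062,.062,-.048,.048,0,.016),box(-.06,-.048,-.048,.048,0,.046)]
tray=[box(-.085,.085,-.062,.062,0,.009)]
def render(parts,p,cal,win):
    x,y,th=p; R=np.array([[np.cos(th),-np.sin(th)],[np.sin(th),np.cos(th)]])
    c0,r0,W,H=win; m=np.zeros((H*U,W*U),np.uint8)
    for q in parts:
        P=q.copy(); P[:,:2]=q[:,:2]@R.T+[x,y]
        uv=proj(cal,P)
        uv=((uv-[c0,r0]+.5)*U-.5)
        h=cv2.convexHull(uv.astype(np.float32))
        cv2.fillConvexPoly(m,np.round(h*16).astype(np.int32),1,shift=4)
    return m
def up(im,win):
    c0,r0,W,H=win
    return cv2.resize(im[r0:r0+H,c0:c0+W],None,fx=U,fy=U,interpolation=cv2.INTER_CUBIC)
def fit(parts,p0,masks,cals,wins):
    def cost(p): return sum((render(parts,p,cals[c],wins[c])!=masks[c]).sum() for c in masks)
    best=None
    for d in(0,.15,-.15):
        r=minimize(cost,[p0[0],p0[1],p0[2]+d],method="Nelder-Mead",options=dict(initial_simplex=np.array([p0,p0,p0,p0])+[0,0,d]+np.array([[0,0,0],[.008,0,0],[0,.008,0],[0,0,.12]]),xatol=1e-5,fatol=1,maxiter=300))
        if best is None or r.fun<best.fun: best=r
    return best
E
cat > run1.py <<'E'
from fit import *
import sys
M=np.load("m.npz"); cals={c:imaging.calibration(c) for c in("top","scene")}
def k_tan(i): i=i.astype(int); return (i[...,0]-i[...,2]>45)
def k_or(i): i=i.astype(int); return (i[...,0]-i[...,2]>70)
def k_br(i): return i.astype(int).sum(-1)/3>95
def k_gr(i): i=i.astype(int); return (i[...,1]>75)
O={"large":(lift(.072,.060),(.656,.198,0),k_tan),"medium":(lift(.062,.05),(.642,-.205,-.3),k_tan),"small":(lift(.052,.04),(.662,-.013,0),k_tan),
"awl":(awl,(.461,.102,-.2),k_or),"spatula":(spat,(.469,-.071,-.1),k_or),"jig":(jigF,(.466,.29,-.1),k_gr),"tray":(tray,(.505,-.262,.1),k_br)}
tiles=[]
for n,(parts,p0,k) in O.items():
    res={}
    for cs in(["top"],["scene"],["top","scene"]):
        masks={};wins={}
        for c in cs:
            uv=proj(cals[c],np.vstack([q+[p0[0],p0[1],0] for q in parts]))
            lo=np.floor(uv.min(0)-9).astype(int); hi=np.ceil(uv.max(0)+9).astype(int)
            wins[c]=(lo[0],lo[1],*(hi-lo))
            m=k(up(M["im_"+c],wins[c])).astype(np.uint8)
            m=cv2.morphologyEx(m,cv2.MORPH_OPEN,np.ones((31,31)) if n in("tray",) else np.ones((25,25)) if n in("spatula","awl") else np.ones((9,9)))
            nl,lab,st,_=cv2.connectedComponentsWithStats(m)
            m=(lab==1+np.argmax(st[1:,4])).astype(np.uint8) if nl>1 else m
            if n=="tray": m=cv2.morphologyEx(m,cv2.MORPH_CLOSE,np.ones((41,41)))
            masks[c]=m
        r=fit(parts,p0,masks,cals,wins); res["+".join(cs)]=r
        print(n,cs,np.round(r.x,4),"err",round(r.fun/sum(m.sum() for m in masks.values()),3))
    for c in cs:
        v=up(M["im_"+c],wins[c]).copy()
        for mm,col in((masks[c],(255,0,0)),(render(parts,r.x,cals[c],wins[c]),(0,0,255))):
            ct,_=cv2.findContours(mm,cv2.RETR_EXTERNAL,cv2.CHAIN_APPROX_NONE); cv2.drawContours(v,ct,-1,col,2)
        f=min(200/v.shape[0],133/v.shape[1]); v=cv2.resize(v,None,fx=f,fy=f); t=np.zeros((200,133,3),np.uint8); t[:v.shape[0],:v.shape[1]]=v; tiles.append(t)
while len(tiles)<18: tiles.append(tiles[0]*0)
cv2.imwrite("pics/fit1.png",np.vstack([np.hstack(tiles[i:i+6]) for i in(0,6,12)])[:,:,::-1])
E
python3 run1.py
```

```text
large ['top'] [0.6549 0.1966 0.1702] err 0.059
large ['scene'] [0.6525 0.1949 0.184 ] err 0.037
large ['top', 'scene'] [0.654  0.1959 0.1584] err 0.073
medium ['top'] [ 0.6454 -0.2006 -0.3095] err 0.049
medium ['scene'] [ 0.6428 -0.2029 -0.3028] err 0.056
medium ['top', 'scene'] [ 0.6445 -0.2016 -0.3173] err 0.084
small ['top'] [ 0.6631 -0.0138  0.0962] err 0.055
small ['scene'] [ 0.6601 -0.016   0.072 ] err 0.058
small ['top', 'scene'] [ 0.6617 -0.0154  0.0672] err 0.094
awl ['top'] [ 0.4616  0.1022 -0.2836] err 0.184
awl ['scene'] [ 0.4581  0.0991 -0.2323] err 0.159
awl ['top', 'scene'] [ 0.4602  0.101  -0.2611] err 0.224
spatula ['top'] [ 0.4721 -0.0725 -0.1636] err 0.075
spatula ['scene'] [ 0.4649 -0.0755 -0.0855] err 0.307
spatula ['top', 'scene'] [ 0.471  -0.073  -0.1506] err 0.228
jig ['top'] [ 0.4667  0.2956 -0.1317] err 0.029
jig ['scene'] [ 0.4652  0.2926 -0.1273] err 0.034
jig ['top', 'scene'] [ 0.4661  0.2935 -0.1255] err 0.047
tray ['top'] [ 0.4981 -0.2721  0.1071] err 0.051
tray ['scene'] [ 0.4993 -0.2733  0.1133] err 0.112
tray ['top', 'scene'] [ 0.4991 -0.2728  0.1119] err 0.078
```

View pics/fit1.png

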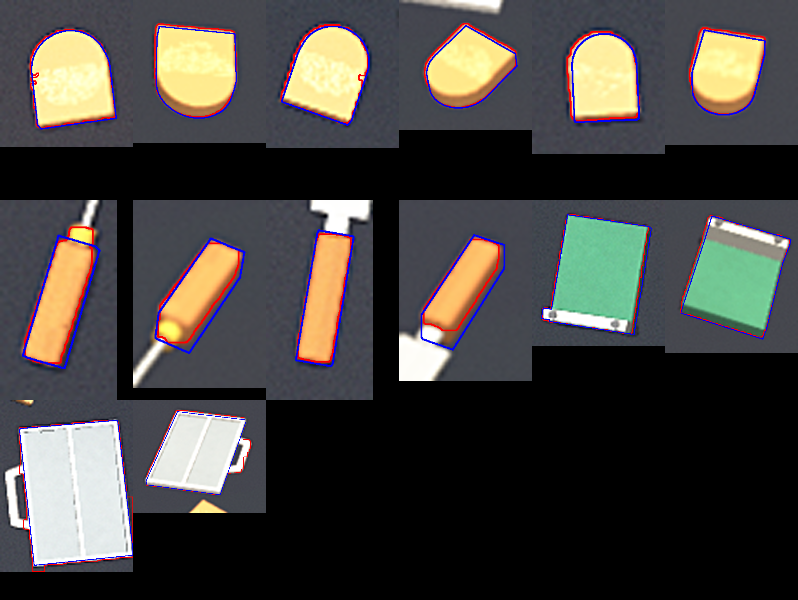

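```bash
cat > run2.py <<'E'
from fit import *
M=np.load("m.npz"); cals={c:imaging.calibration(c) for c in("top","scene")}
def k(i):
    i=i.astype(int); return (i[...,0]-i[...,2]>35)&(i[...,1]<.8*i[...,0])
tiles=[]
for n,parts,p0 in(("awl",awl,(.460,.101,-.25)),("spatula",spat,(.470,-.073,-.13))):
    for cs in(["top"],["scene"],["top","scene"]):
        masks={};wins={}
        for c in cs:
            uv=proj(cals[c],np.vstack([q+[p0[0],p0[1],0] for q in parts]))
            lo=np.floor(uv.min(0)-9).astype(int); hi=np.ceil(uv.max(0)+9).astype(int)
            wins[c]=(lo[0],lo[1],*(hi-lo))
            m=k(up(M["im_"+c],wins[c])).astype(np.uint8)
            m=cv2.morphologyEx(m,cv2.MORPH_CLOSE,np.ones((19,19)))
            m=cv2.morphologyEx(m,cv2.MORPH_OPEN,np.ones((35,35) if c=="top" else (19,19)))
            nl,lab,st,_=cv2.connectedComponentsWithStats(m)
            masks[c]=(lab==1+np.argmax(st[1:,4])).astype(np.uint8)
        r=fit(parts,p0,masks,cals,wins)
        print(n,cs,np.round(r.x,4),"err",round(r.fun/sum(m.sum() for m in masks.values()),3))
    for c in cs:
        v=up(M["im_"+c],wins[c]).copy()
        for mm,col in((masks[c],(255,0,0)),(render(parts,r.x,cals[c],wins[c]),(0,0,255))):
            ct,_=cv2.findContours(mm,cv2.RETR_EXTERNAL,cv2.CHAIN_APPROX_NONE); cv2.drawContours(v,ct,-1,col,2)
        f=min(300/v.shape[0],200/v.shape[1]); v=cv2.resize(v,None,fx=f,fy=f); t=np.zeros((300,200,3),np.uint8); t[:v.shape[0],:v.shape[1]]=v; tiles.append(t)
cv2.imwrite("pics/fit2.png",np.hstack(tiles)[:,:,::-1])
E
python3 run2.py
cat > plan.py <<'E'
# usage: plan.py x y z yaw(of object x axis)  -> twist units, then shift in final tool axes
import sys; from h import *
from scipy.spatial.transform import Rotation as Ro
x,y,z,th=map(float,sys.argv[1:5]); s=sensors.observe()
R=Ro.from_rotvec(s["tcp_rot"]).as_matrix(); p=s["tool_pos"]
a=np.arctan2(R[1,1],R[0,1]); d=(th+np.pi/2-a+np.pi/2)%np.pi-np.pi/2
Rn=R@Ro.from_rotvec([0,0,-d]).as_matrix(); sh=Rn.T@(np.array([x,y,z])-p)
print("t",round(s["time"],2),"tcp",np.round(p,4),"yaw",round(a-np.pi/2,4),"q6",round(s["qpos"][5],2),"w",round(s["width"],4),"F",np.round(s["ft_force"],1))
print("twist total units",round(-d/.12,3),"q6 after",round(s["qpos"][5]-d,2)," shift units (final axes)",np.round(sh/.04,3), "or in current axes",np.round(R.T@(np.array([x,y,z])-p)/.04,3))
E
python3 plan.py .654 .196 .12 .175
```

```text
awl ['top'] [ 0.4598  0.1024 -0.2741] err 0.086
awl ['scene'] [ 0.4562  0.0998 -0.2616] err 0.229
awl ['top', 'scene'] [ 0.4596  0.1015 -0.2581] err 0.23
spatula ['top'] [ 0.4715 -0.0725 -0.1572] err 0.056
spatula ['scene'] [ 0.4668 -0.0749 -0.128 ] err 0.169
spatula ['top', 'scene'] [ 0.4705 -0.073  -0.1502] err 0.167
t 2.0 tcp [0.2252 0.5018 0.2314] yaw -0.4218 q6 -0.1 w 0.0856 F [-0.   0.2 -0.1]
twist total units -4.973 q6 after -0.7  shift units (final axes) [-9.226 -9.395  2.784] or in current axes [-12.911  -2.586   2.784]
```

View pics/fit2.png

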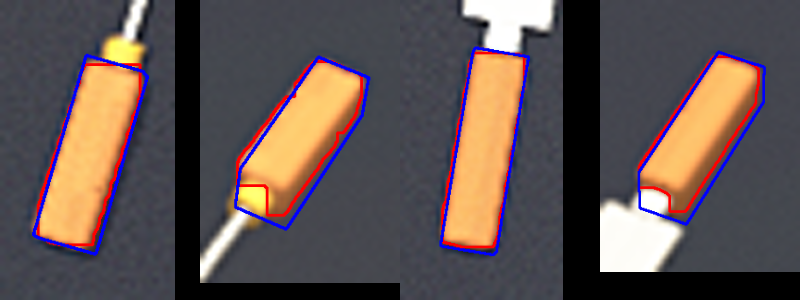

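Call:
send_rows:
  hand: [1, 1, 1, 1, 1, 1, 1, 1, 1, 1]
  translation:
    - [0, 0, 0]
    - [0, 0, 0]
    - [0, 0, 0]
    - [0, 0, 0]
    - [0, 0, 0]
    - [-0.6, -0.6, 0.2]
    - [-0.8, -0.8, 0.3]
    - [-0.8, -0.8, 0.3]
    - [-0.8, -0.8, 0.3]
    - [-0.8, -0.8, 0.3]
  twist: [-1, -1, -1, -1, -0.97, 0, 0, 0, 0, 0]

```text
time: 3.0
tool_pos: [0.4025, 0.3774, 0.1751]
tcp_rot: [-0.274, 3.129, 0.001]
ft_force: [0.6, 0.6, 1.3]
width: 0.0851
```

```bash
python3 plan.py .654 .196 .06 .175
```

```text
t 3.0 tcp [0.4025 0.3774 0.1751] yaw 0.175 q6 -1.1 w 0.0851 F [0.6 0.6 1.3]
twist total units -0.0 q6 after -1.1  shift units (final axes) [-5.4   -5.563  2.878] or in current axes [-5.4   -5.562  2.878]
```

Call:
send_rows:
  hand: [1, 1, 1, 1, 1, 1, 1, 1, 1, 1]
  translation:
    - [-0.8, -0.8, 0.1]
    - [-0.8, -0.8, 0.2]
    - [-0.8, -0.8, 0.3]
    - [-0.8, -0.8, 0.3]
    - [-0.8, -0.8, 0.3]
    - [-0.8, -0.8, 0.3]
    - [-0.5, -0.6, 0.4]
    - [-0.1, -0.16, 0.4]
    - [0, 0, 0.5]
    - [0, 0, 0]
  twist: [0, 0, 0, 0, 0, 0, 0, 0, 0, 0]

```text
time: 4.0
tool_pos: [0.6498, 0.1966, 0.0587]
tcp_rot: [0.273, -3.121, 0.001]
ft_force: [-0.1, -0.6, -1.0]
width: 0.0855
```

```bash
python3 plan.py .654 .196 -0.001 .175; python3 - <<'E'
from h import *
im=imaging.capture("scene"); cv2.imwrite("pics/s1.png",cv2.resize(im[200:420,300:560],None,fx=3,fy=3)[:600,:,::-1])
E
```

```text
t 4.0 tcp [0.6498 0.1966 0.0587] yaw 0.1743 q6 -1.54 w 0.0855 F [-0.1 -0.6 -1. ]
twist total units -0.006 q6 after -1.54  shift units (final axes) [-0.113 -0.033  1.493] or in current axes [-0.113 -0.033  1.493]
```

View pics/s1.png

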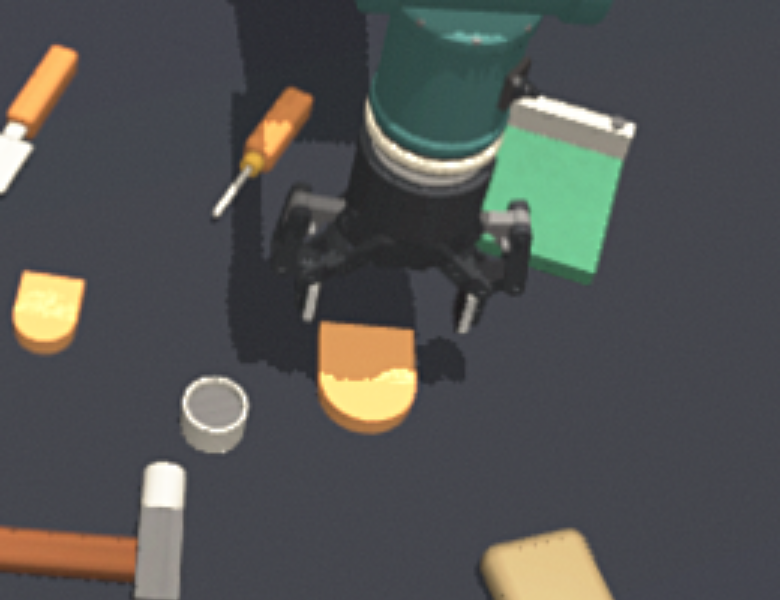

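Call:
send_rows:
  hand: [1, 1, 1, 1, 1, 1, 0.4, 0.2, 0, 0]
  translation:
    - [-0.1, -0.03, 0.3]
    - [0, 0, 0.4]
    - [0, 0, 0.4]
    - [0, 0, 0.25]
    - [0, 0, 0.12]
    - [0, 0, 0]
    - [0, 0, 0]
    - [0, 0, 0]
    - [0, 0, 0]
    - [0, 0, 0]
  twist: [0, 0, 0, 0, 0, 0, 0, 0, 0, 0]
  force: 40

```text
time: 5.05
tool_pos: [0.6578, 0.1968, 0.0061]
tcp_rot: [-0.274, 3.127, 0.001]
ft_force: [0.1, -0.3, 3.3]
width: 0.0579
```

```bash
python3 plan.py .654 .196 0.1 .175
```

```text
t 5.05 tcp [0.6578 0.1968 0.0061] yaw 0.1746 q6 -1.54 w 0.0579 F [ 0.1 -0.3  3.3]
twist total units -0.003 q6 after -1.54  shift units (final axes) [ 9.000e-02 -2.000e-03 -2.348e+00] or in current axes [ 9.000e-02 -2.000e-03 -2.348e+00]
```

Call:
send_rows:
  hand: [0, 0, 0, 0, 0, 0, 0, 0, 0, 0]
  translation:
    - [0, 0, 0]
    - [0, 0, 0]
    - [0, 0, -0.3]
    - [0, 0, -0.5]
    - [0, 0, -0.5]
    - [0, 0, -0.5]
    - [0, 0, -0.5]
    - [0, 0, 0]
    - [0, 0, 0]
    - [0, 0, 0]
  twist: [0, 0, 0, 0, 0, 0, 0, 0, 0, 0]

```text
time: 6.05
tool_pos: [0.6556, 0.1963, 0.0944]
tcp_rot: [0.274, -3.126, 0.001]
ft_force: [0.5, 0.2, -1.7]
width: 0.0581
```

```bash
python3 - <<'E'
from h import *
s=sensors.observe(); print(s["tool_pos"],s["joint_vel"].round(4),s["width"],s["ft_force"])
im=imaging.capture("scene"); cv2.imwrite("pics/s2.png",cv2.resize(im[180:380,300:560],None,fx=3,fy=3)[:600,:,::-1])
s=sensors.observe(); print(s["tool_pos"],s["width"],s["ft_force"])
E
```

```text
[0.65562942 0.19631567 0.09439724] [-0.0017  0.0064  0.0068 -0.0006 -0.0003  0.0002] 0.05806973782866717 [ 0.45042385  0.18639969 -1.71593343]
[0.65557783 0.1962951  0.09419119] 0.0581070395106774 [ 1.21692308 -0.72035258 -0.26819   ]
```

View pics/s2.png

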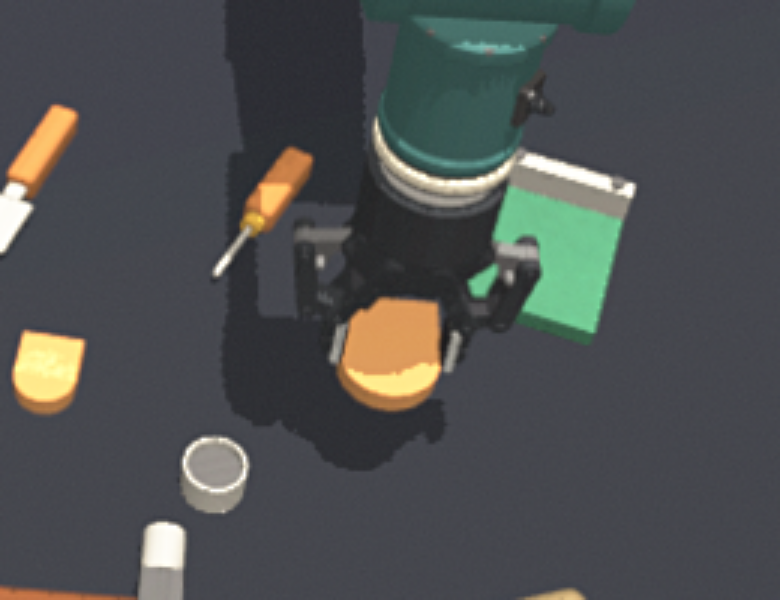

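```bash
python3 plan.py .4848 .2916 .09 -.127
```

```text
t 6.1 tcp [0.6556 0.1963 0.0942] yaw 0.1746 q6 -1.54 w 0.0581 F [ 1.2 -0.7 -0.3]
twist total units 2.513 q6 after -1.24  shift units (final axes) [4.536 1.823 0.12 ] or in current axes [3.79  3.088 0.12 ]
```

Call:
send_rows:
  hand: [0, 0, 0, 0, 0, 0, 0, 0, 0, 0]
  translation:
    - [0, 0, 0]
    - [0, 0, 0]
    - [0, 0, 0]
    - [0, 0, 0]
    - [0.4, 0.16, 0]
    - [0.7, 0.28, 0]
    - [0.8, 0.32, 0]
    - [0.8, 0.32, 0]
    - [0.8, 0.32, 0]
    - [0.7, 0.28, 0]
  twist: [0.5, 0.7, 0.7, 0.6, 0, 0, 0, 0, 0, 0]

```text
time: 7.1
tool_pos: [0.4961, 0.2845, 0.0949]
tcp_rot: [-0.196, -3.133, 0.002]
ft_force: [0.0, 0.4, -1.9]
width: 0.0581
```

Call:
send_rows:
  hand: [0, 0, 0, 0, 0, 0, 0, 0, 0, 0]
  translation:
    - [0.3, 0.12, 0.1]
    - [0, 0, 0]
    - [0, 0, 0]
    - [0, 0, 0]
    - [0, 0, 0]
    - [0, 0, 0]
    - [0, 0, 0]
    - [0, 0, 0]
    - [0, 0, 0]
    - [0, 0, 0]
  twist: [0, 0, 0, 0, 0, 0, 0, 0, 0, 0]

```text
time: 8.1
tool_pos: [0.4872, 0.2905, 0.0926]
tcp_rot: [0.197, 3.135, 0.0]
ft_force: [0.0, 0.3, -0.7]
width: 0.0582
```

```bash
python3 plan.py .4848 .2916 .0225 -.127; python3 - <<'E'
from h import *
s=sensors.observe(); print(s["tool_pos"],s["joint_vel"].round(4),s["width"],s["ft_force"])
im=imaging.capture("top"); cv2.imwrite("pics/s3.png",cv2.resize(im[140:340,100:340],None,fx=3,fy=3)[:600,:,::-1])
s=sensors.observe(); print(s["tool_pos"],s["width"],s["ft_force"])
E
```

```text
t 8.1 tcp [0.4872 0.2905 0.0926] yaw -0.1254 q6 -1.01 w 0.0582 F [ 0.   0.3 -0.7]
twist total units 0.013 q6 after -1.01  shift units (final axes) [0.064 0.02  1.752] or in current axes [0.064 0.02  1.752]
[0.48722514 0.29049065 0.09256162] [-0.0001 -0.0026  0.001  -0.0011 -0.0005  0.0016] 0.058174314008740784 [ 0.01558692  0.34768498 -0.73540557]
[0.48717541 0.29051842 0.09257012] 0.05841915759871099 [-0.51084352  0.25381681 -0.43194895]
```

View pics/s3.png

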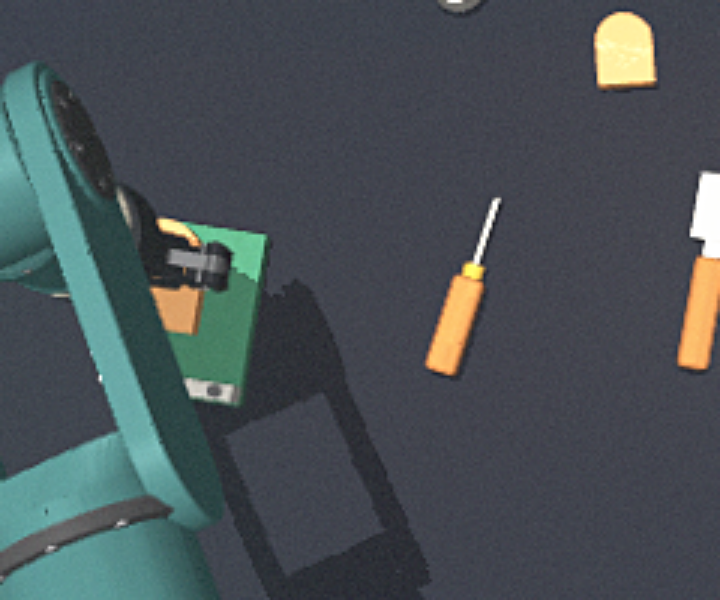

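Call:
send_rows:
  hand: [0, 0, 0, 0, 0, 0, 0, 0, 0, 0]
  translation:
    - [0.06, 0.02, 0.2]
    - [0, 0, 0.35]
    - [0, 0, 0.35]
    - [0, 0, 0.35]
    - [0, 0, 0.3]
    - [0, 0, 0.1]
    - [0, 0, 0]
    - [0, 0, 0]
    - [0, 0, 0]
    - [0, 0, 0]
  twist: [0.01, 0, 0, 0, 0, 0, 0, 0, 0, 0]

```text
time: 9.15
tool_pos: [0.4855, 0.2919, 0.0275]
tcp_rot: [0.199, 3.134, 0.001]
ft_force: [-0.2, -0.2, -0.4]
width: 0.0582
```

```bash
python3 plan.py .4848 .2916 .0225 -.127
```

```text
t 9.15 tcp [0.4855 0.2919 0.0275] yaw -0.1266 q6 -1.0 w 0.0582 F [-0.2 -0.2 -0.4]
twist total units 0.003 q6 after -1.0  shift units (final axes) [ 0.017 -0.009  0.124] or in current axes [ 0.017 -0.009  0.124]
```

Call:
send_rows:
  hand: [0, 0, 0, 0, 0, 0.85, 1, 1, 1, 1]
  translation:
    - [0.02, 0, 0.06]
    - [0, 0, 0.07]
    - [0, 0, 0]
    - [0, 0, 0]
    - [0, 0, 0]
    - [0, 0, 0]
    - [0, 0, 0]
    - [0, 0, 0]
    - [0, 0, -0.3]
    - [0, 0, -0.6]
  twist: [0, 0, 0, 0, 0, 0, 0, 0, 0, 0]

```text
time: 10.15
tool_pos: [0.4824, 0.2908, 0.0557]
tcp_rot: [-0.199, -3.13, 0.004]
ft_force: [-1.0, -0.0, -0.0]
width: 0.0855
```

```bash
python3 plan.py .6445 -.2018 .1 -.31
```

```text
t 10.15 tcp [0.4824 0.2908 0.0557] yaw -0.1267 q6 -1.0 w 0.0855 F [-1. -0. -0.]
twist total units 1.528 q6 after -0.82  shift units (final axes) [ -7.611 -10.497  -1.1  ] or in current axes [ -5.57  -11.709  -1.1  ]
```

Call:
send_rows:
  hand: [1, 1, 1, 1, 1, 1, 1, 1, 1, 1]
  translation:
    - [0, 0, -0.8]
    - [0, 0, -0.8]
    - [-0.3, -0.4, 0]
    - [-0.6, -0.85, 0]
    - [-0.6, -0.85, 0]
    - [-0.6, -0.85, 0]
    - [-0.6, -0.85, 0]
    - [-0.6, -0.85, 0]
    - [-0.6, -0.85, 0]
    - [-0.6, -0.85, 0]
  twist: [0.8, 0.73, 0, 0, 0, 0, 0, 0, 0, 0]

```text
time: 11.15
tool_pos: [0.5785, -0.0068, 0.1224]
tcp_rot: [0.485, 3.102, 0.0]
ft_force: [-0.0, 0.4, -0.7]
width: 0.0855
```

Call:
send_rows:
  hand: [1, 1, 1, 1, 1, 1, 1, 1, 1, 1]
  translation:
    - [-0.6, -0.85, 0]
    - [-0.6, -0.85, 0]
    - [-0.6, -0.85, 0]
    - [-0.6, -0.8, 0.4]
    - [-0.4, -0.5, 0.4]
    - [-0.2, -0.2, 0.4]
    - [0, 0, 0]
    - [0, 0, 0]
    - [0, 0, 0]
    - [0, 0, 0]
  twist: [0, 0, 0, 0, 0, 0, 0, 0, 0, 0]

```text
time: 12.15
tool_pos: [0.6434, -0.1947, 0.075]
tcp_rot: [0.482, 3.102, -0.0]
ft_force: [-1.0, 0.3, 0.1]
width: 0.085
```

```bash
python3 plan.py .6445 -.2018 .004 -.31
cat > run3.py <<'E'
# refit lift on jig and jig in fresh pictures
from fit import *
import sys
tag=sys.argv[1]; todo=sys.argv[2].split(",")
cals={c:imaging.calibration(c) for c in("top","scene")}; ims={c:imaging.capture(c) for c in cals}
np.savez_compressed(f"m_{tag}.npz",**ims)
def k_tan(i): i=i.astype(int); return (i[...,0]-i[...,1]>18)
def k_gr(i): i=i.astype(int); return (i[...,1]>75)
J=(.466,.2938,-.127); S=(.4809,.2921,-.127)
O={"large":(lift(.072,.06,z0=.016),S,k_tan),"medium":(lift(.062,.05,z0=.031),S,k_tan),"small":(lift(.052,.04,z0=.046),S,k_tan),"jig":(jigF,J,k_gr)}
tiles=[]
for n in todo:
    parts,p0,k=O[n]
    for c in ims:
        uv=proj(cals[c],np.vstack([q+[p0[0],p0[1],0] for q in parts]))
        lo=np.floor(uv.min(0)-9).astype(int); hi=np.ceil(uv.max(0)+9).astype(int); win=(lo[0],lo[1],*(hi-lo))
        v=up(ims[c],win); m=cv2.morphologyEx(k(v).astype(np.uint8),cv2.MORPH_OPEN,np.ones((9,9)))
        if n=="jig": m=cv2.morphologyEx(m,cv2.MORPH_CLOSE,np.ones((41,41)))
        nl,lab,st,_=cv2.connectedComponentsWithStats(m); m=(lab==1+np.argmax(st[1:,4])).astype(np.uint8)
        r=fit(parts,p0,{c:m},cals,{c:win}); print(n,c,np.round(r.x,4),"err",round(r.fun/m.sum(),3))
        v=v.copy()
        for mm,col in((m,(255,0,0)),(render(parts,r.x,cals[c],win),(0,0,255))):
            ct,_=cv2.findContours(mm,cv2.RETR_EXTERNAL,cv2.CHAIN_APPROX_NONE); cv2.drawContours(v,ct,-1,col,2)
        f=min(300/v.shape[0],200/v.shape[1]); v=cv2.resize(v,None,fx=f,fy=f); t=np.zeros((300,200,3),np.uint8); t[:v.shape[0],:v.shape[1]]=v; tiles.append(t)
cv2.imwrite(f"pics/fit_{tag}.png",np.hstack(tiles)[:,:,::-1])
E
python3 run3.py L large,jig
```

```text
t 12.15 tcp [ 0.6434 -0.1947  0.075 ] yaw -0.3084 q6 -1.64 w 0.085 F [-1.   0.3  0.1]
twist total units 0.013 q6 after -1.64  shift units (final axes) [-0.076 -0.16   1.775] or in current axes [-0.075 -0.16   1.775]
large top [ 0.3792  0.3292 -1.8447] err 1.0
large scene [ 0.4788  0.2919 -0.1811] err 4.862
jig top [ 0.4666  0.2956 -0.1287] err 0.027
jig scene [ 0.4656  0.2924 -0.1251] err 0.034
```

View pics/fit_L.png

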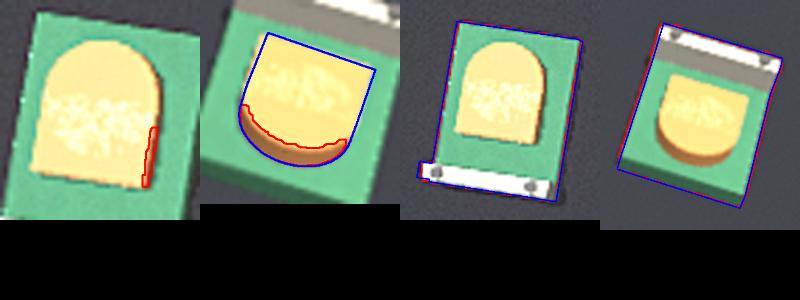

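Large lift is placed well; the mask threshold needs changing (use red brightness against green).

```bash
sed -i 's/^ims=.*//; s/def k_tan.*/def k_tan(i): i=i.astype(int); return (i[...,0]>.85*i[...,1]+8)\&(i[...,0]-i[...,2]>25)/' run3.py
sed 's/ims={c:imaging.capture(c) for c in cals}/Z=np.load(f"m_{tag}.npz"); ims={c:Z[c] for c in cals}/; s/^np.savez.*//' run3.py > run3off.py
python3 run3off.py L large,jig
```

```text
large top [ 0.4806  0.2939 -0.1263] err 0.025
large scene [ 0.4789  0.2912 -0.0997] err 0.034
jig top [ 0.4666  0.2956 -0.1287] err 0.027
jig scene [ 0.4656  0.2924 -0.1251] err 0.034
```

View pics/fit_L.png

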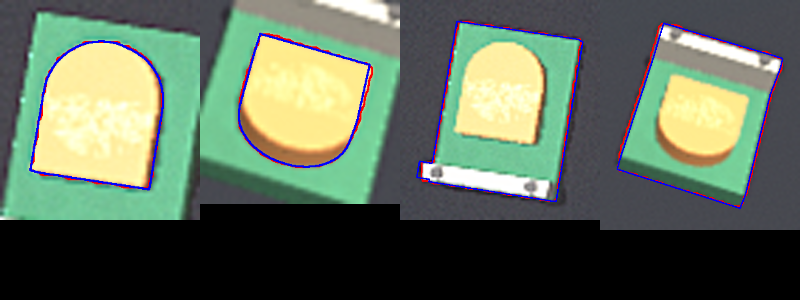

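Call:
send_rows:
  hand: [1, 1, 1, 1, 1, 1, 1, 1, 1, 1]
  translation:
    - [-0.08, -0.16, 0.2]
    - [0, 0, 0.4]
    - [0, 0, 0.4]
    - [0, 0, 0]
    - [0, 0, 0]
    - [0, 0, 0]
    - [0, 0, 0]
    - [0, 0, 0]
    - [0, 0, 0]
    - [0, 0, 0]
  twist: [0, 0, 0, 0, 0, 0, 0, 0, 0, 0]

```text
time: 13.25
tool_pos: [0.6441, -0.2032, 0.0337]
tcp_rot: [0.485, 3.103, -0.0]
ft_force: [-0.4, -0.8, -0.0]
width: 0.0853
```

```bash
python3 plan.py .6445 -.2018 .005 -.31
```

```text
t 13.25 tcp [ 0.6441 -0.2032  0.0337] yaw -0.3102 q6 -1.65 w 0.0853 F [-0.4 -0.8 -0. ]
twist total units -0.001 q6 after -1.65  shift units (final axes) [0.001 0.035 0.717] or in current axes [0.001 0.035 0.717]
```

Call:
send_rows:
  hand: [1, 1, 1, 1, 0.5, 0.3, 0, 0, 0, 0]
  translation:
    - [0, 0.03, 0.3]
    - [0, 0, 0.3]
    - [0, 0, 0.1]
    - [0, 0, 0]
    - [0, 0, 0]
    - [0, 0, 0]
    - [0, 0, 0]
    - [0, 0, 0]
    - [0, 0, 0]
    - [0, 0, 0]
  twist: [0, 0, 0, 0, 0, 0, 0, 0, 0, 0]

```text
time: 14.25
tool_pos: [0.645, -0.2022, 0.0063]
tcp_rot: [0.485, 3.102, -0.001]
ft_force: [-0.8, 0.7, 3.5]
width: 0.0484
```

```bash
python3 plan.py .6445 -.2018 .1 -.31
```

```text
t 14.25 tcp [ 0.645  -0.2022  0.0063] yaw -0.3102 q6 -1.65 w 0.0484 F [-0.8  0.7  3.5]
twist total units -0.002 q6 after -1.65  shift units (final axes) [ 0.01   0.007 -2.341] or in current axes [ 0.01   0.007 -2.341]
```

Call:
send_rows:
  hand: [0, 0, 0, 0, 0, 0, 0, 0, 0, 0]
  translation:
    - [0, 0, -0.3]
    - [0, 0, -0.6]
    - [0, 0, -0.8]
    - [0, 0, -0.8]
    - [0, 0, -0.3]
    - [0, 0, 0]
    - [0, 0, 0]
    - [0, 0, 0]
    - [0, 0, 0]
    - [0, 0, 0]
  twist: [0, 0, 0, 0, 0, -0.5, -0.53, -0.5, 0, 0]

```text
time: 15.25
tool_pos: [0.6438, -0.2018, 0.1164]
tcp_rot: [-0.201, -3.134, -0.001]
ft_force: [-0.5, 0.4, -0.0]
width: 0.0483
```

```bash
python3 plan.py .4809 .2921 .11 -.127
```

```text
t 15.25 tcp [ 0.6438 -0.2018  0.1164] yaw -0.1278 q6 -1.83 w 0.0483 F [-0.5  0.4 -0. ]
twist total units -0.007 q6 after -1.83  shift units (final axes) [ 5.604 11.731  0.174] or in current axes [ 5.613 11.727  0.174]
```

Call:
send_rows:
  hand: [0, 0, 0, 0, 0, 0, 0, 0, 0, 0]
  translation:
    - [0.2, 0.4, 0]
    - [0.4, 0.8, 0]
    - [0.4, 0.85, 0]
    - [0.4, 0.85, 0]
    - [0.4, 0.85, 0]
    - [0.4, 0.85, 0]
    - [0.4, 0.85, 0]
    - [0.4, 0.85, 0]
    - [0.4, 0.85, 0]
    - [0.4, 0.85, 0]
  twist: [0, 0, 0, 0, 0, 0, 0, 0, 0, 0]

```text
time: 16.25
tool_pos: [0.5331, 0.136, 0.1172]
tcp_rot: [-0.201, -3.135, -0.0]
ft_force: [0.5, 1.0, -0.8]
width: 0.0488
```

Call:
send_rows:
  hand: [0, 0, 0, 0, 0, 0, 0, 0, 0, 0]
  translation:
    - [0.4, 0.85, 0]
    - [0.4, 0.85, 0]
    - [0.4, 0.85, 0]
    - [0.4, 0.7, 0.1]
    - [0.2, 0.43, 0.1]
    - [0, 0, 0.3]
    - [0, 0, 0.3]
    - [0, 0, 0.2]
    - [0, 0, 0]
    - [0, 0, 0]
  twist: [0, 0, 0, 0, 0, 0, 0, 0, 0, 0]

```text
time: 17.25
tool_pos: [0.4813, 0.2888, 0.0769]
tcp_rot: [-0.201, -3.134, 0.001]
ft_force: [0.2, 0.5, -0.3]
width: 0.0485
```

```bash
python3 plan.py .4809 .2921 .0425 -.127
```

```text
t 17.25 tcp [0.4813 0.2888 0.0769] yaw -0.1283 q6 -1.0 w 0.0485 F [ 0.2  0.5 -0.3]
twist total units -0.011 q6 after -1.0  shift units (final axes) [0.02  0.081 0.86 ] or in current axes [0.02  0.081 0.86 ]
```

Call:
send_rows:
  hand: [0, 0, 0, 0, 0, 0, 0, 0, 0, 0]
  translation:
    - [0.02, 0.08, 0.2]
    - [0, 0, 0.3]
    - [0, 0, 0.25]
    - [0, 0, 0.08]
    - [0, 0, 0]
    - [0, 0, 0]
    - [0, 0, 0]
    - [0, 0, 0]
    - [0, 0, 0]
    - [0, 0, 0]
  twist: [0, 0, 0, 0, 0, 0, 0, 0, 0, 0]

```text
time: 18.25
tool_pos: [0.4808, 0.2931, 0.0444]
tcp_rot: [0.199, 3.135, 0.001]
ft_force: [0.3, -0.0, 0.2]
width: 0.0484
```

```bash
python3 plan.py .4809 .2921 .0378 -.127
```

```text
t 18.25 tcp [0.4808 0.2931 0.0444] yaw -0.1266 q6 -1.0 w 0.0484 F [ 0.3 -0.   0.2]
twist total units 0.004 q6 after -1.0  shift units (final axes) [-0.005 -0.026  0.165] or in current axes [-0.005 -0.026  0.165]
```

Call:
send_rows:
  hand: [0, 0, 0, 0, 0, 0, 0, 0, 0, 0]
  translation:
    - [0, -0.02, 0.05]
    - [0, 0, 0.05]
    - [0, 0, 0.04]
    - [0, 0, 0]
    - [0, 0, 0]
    - [0, 0, 0]
    - [0, 0, 0]
    - [0, 0, 0]
    - [0, 0, 0]
    - [0, 0, 0]
  twist: [0, 0, 0, 0, 0, 0, 0, 0, 0, 0]

```text
time: 19.25
tool_pos: [0.4806, 0.2923, 0.0386]
tcp_rot: [0.199, 3.135, 0.0]
ft_force: [0.2, -0.3, 0.1]
width: 0.0487
```

```bash
python3 plan.py .4809 .2921 .0373 -.127
```

```text
t 19.25 tcp [0.4806 0.2923 0.0386] yaw -0.1266 q6 -1.0 w 0.0487 F [ 0.2 -0.3  0.1]
twist total units 0.003 q6 after -1.0  shift units (final axes) [-0.007 -0.003  0.032] or in current axes [-0.007 -0.003  0.032]
```

Call:
send_rows:
  hand: [0, 0, 0, 0, 0.7, 0.8, 0.9, 0.9, 0.9, 0.9]
  translation:
    - [0, 0, 0.03]
    - [0, 0, 0]
    - [0, 0, 0]
    - [0, 0, 0]
    - [0, 0, 0]
    - [0, 0, 0]
    - [0, 0, -0.3]
    - [0, 0, -0.7]
    - [0, 0, -0.8]
    - [0, 0, -0.6]
  twist: [0, 0, 0, 0, 0, 0, 0, 0, 0, 0]

```text
time: 20.25
tool_pos: [0.4813, 0.2926, 0.1365]
tcp_rot: [0.199, 3.132, 0.003]
ft_force: [0.4, 0.4, 0.3]
width: 0.077
```

```bash
python3 plan.py .6617 -.0152 .1 .08
```

```text
t 20.25 tcp [0.4813 0.2926 0.1365] yaw -0.1266 q6 -1.0 w 0.077 F [0.4 0.4 0.3]
twist total units -1.722 q6 after -1.21  shift units (final axes) [-3.879 -8.033  0.915] or in current axes [-5.444 -7.066  0.915]
```

Call:
send_rows:
  hand: [0.9, 0.9, 0.9, 0.9, 0.9, 0.9, 0.9, 0.9, 0.9, 0.9]
  translation:
    - [0, 0, 0]
    - [0, 0, 0]
    - [-0.2, -0.4, 0]
    - [-0.4, -0.85, 0]
    - [-0.4, -0.85, 0]
    - [-0.4, -0.85, 0]
    - [-0.4, -0.85, 0]
    - [-0.4, -0.85, 0]
    - [-0.4, -0.85, 0.1]
    - [-0.4, -0.85, 0.2]
  twist: [-0.9, -0.86, 0, 0, 0, 0, 0, 0, 0, 0]

```text
time: 21.25
tool_pos: [0.6231, 0.0479, 0.1234]
tcp_rot: [-0.133, 3.135, 0.0]
ft_force: [0.1, 0.7, -1.0]
width: 0.077
```

Call:
send_rows:
  hand: [0.9, 0.9, 0.9, 0.9, 0.9, 0.9, 0.9, 0.9, 0.9, 0.9]
  translation:
    - [-0.4, -0.85, 0.3]
    - [-0.3, -0.6, 0.4]
    - [-0.1, -0.23, 0.4]
    - [0, 0, 0.4]
    - [0, 0, 0.4]
    - [0, 0, 0]
    - [0, 0, 0]
    - [0, 0, 0]
    - [0, 0, 0]
    - [0, 0, 0]
  twist: [0, 0, 0, 0, 0, 0, 0, 0, 0, 0]

```text
time: 22.25
tool_pos: [0.6597, -0.0147, 0.0465]
tcp_rot: [-0.133, 3.137, -0.0]
ft_force: [0.3, 0.5, 0.7]
width: 0.0768
```

```bash
python3 plan.py .6617 -.0152 .006 .085; python3 run3.py M medium,jig
```

```text
t 22.25 tcp [ 0.6597 -0.0147  0.0465] yaw 0.085 q6 -1.76 w 0.0768 F [0.3 0.5 0.7]
twist total units 0.0 q6 after -1.76  shift units (final axes) [-0.046 -0.017  1.013] or in current axes [-0.046 -0.017  1.013]
medium top [0.4809 0.2918 0.1066] err 0.248
medium scene [0.4944 0.2912 0.1782] err 0.311
jig top [ 0.4667  0.2955 -0.1317] err 0.028
jig scene [ 0.4652  0.2921 -0.1243] err 0.034
```

View pics/fit_M.png

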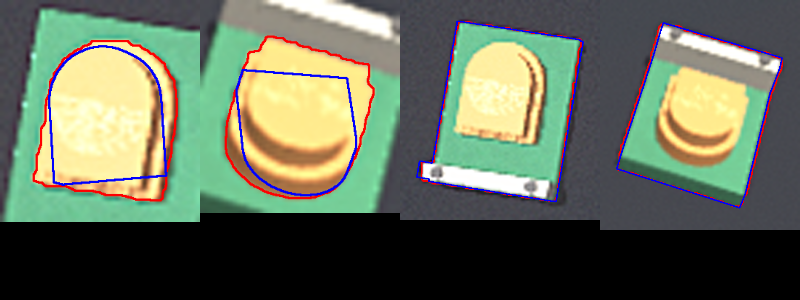

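```bash
cat > ov.py <<'E'
from fit import *
import sys
tag=sys.argv[1]; names=sys.argv[2].split(","); off=dict(medium=(0,0),small=(0,0),large=(0,0))
Z=np.load(f"m_{tag}.npz")
B=dict(top=(.0007,.0017),scene=(-.0005,-.0016)); C=(.4803,.2922,-.127)
D={"large":lift(.072,.06,z0=.016),"medium":lift(.062,.05,z0=.031),"small":lift(.052,.04,z0=.046)}
T=[]
for c in("top","scene"):
    cal=imaging.calibration(c); uv=proj(cal,[[C[0],C[1],.03]])[0].astype(int)
    win=(uv[0]-25,uv[1]-30,50,56); f=8
    im=Z[c][win[1]:win[1]+win[3],win[0]:win[0]+win[2]]; v=cv2.resize(im,None,fx=f,fy=f,interpolation=cv2.INTER_CUBIC)
    for n,col in zip(names,((255,0,0),(0,0,255),(255,0,255))):
        p=np.array(C); P=D[n][0]; h=len(P)//2
        R=np.array([[np.cos(p[2]),-np.sin(p[2])],[np.sin(p[2]),np.cos(p[2])]])
        Q=P[h:].copy(); Q[:,:2]=Q[:,:2]@R.T+p[:2]+B[c]
        q=(proj(cal,Q)-win[:2]+.5)*f-.5
        cv2.polylines(v,[np.round(q).astype(np.int32)],True,col,1,cv2.LINE_AA)
    T.append(v)
cv2.imwrite(f"pics/ov_{tag}.png",np.hstack(T)[:,:,::-1])
E
python3 ov.py M large,medium
```

```text
(no output)
```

View pics/ov_M.png

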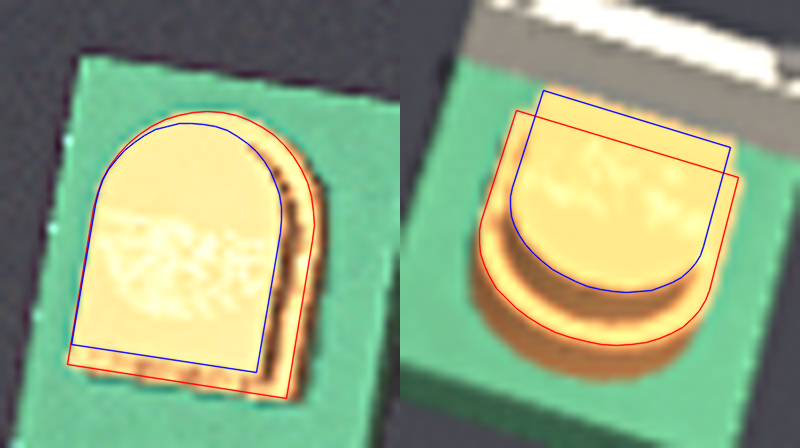

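Call:
send_rows:
  hand: [0.9, 0.9, 0.9, 0.9, 0.9, 0.9, 0.5, 0.2, 0, 0]
  translation:
    - [-0.04, -0.01, 0.2]
    - [0, 0, 0.3]
    - [0, 0, 0.3]
    - [0, 0, 0.2]
    - [0, 0, 0]
    - [0, 0, 0]
    - [0, 0, 0]
    - [0, 0, 0]
    - [0, 0, 0]
    - [0, 0, 0]
  twist: [0, 0, 0, 0, 0, 0, 0, 0, 0, 0]

```text
time: 23.35
tool_pos: [0.6616, -0.0153, 0.0064]
tcp_rot: [-0.133, 3.137, -0.0]
ft_force: [0.8, 0.3, 3.0]
width: 0.0384
```

```bash
python3 plan.py .6617 -.0152 .1 .085
```

```text
t 23.35 tcp [ 0.6616 -0.0153  0.0064] yaw 0.0846 q6 -1.76 w 0.0384 F [0.8 0.3 3. ]
twist total units -0.004 q6 after -1.76  shift units (final axes) [-9.000e-03  1.000e-03 -2.339e+00] or in current axes [-9.000e-03  1.000e-03 -2.339e+00]
```

Call:
send_rows:
  hand: [0, 0, 0, 0, 0, 0, 0, 0, 0, 0]
  translation:
    - [0, 0, 0]
    - [0, 0, -0.3]
    - [0, 0, -0.6]
    - [0, 0, -0.8]
    - [0, 0, -0.8]
    - [0, 0, -0.5]
    - [0, 0, -0.2]
    - [0, 0, 0]
    - [0, 0, 0]
    - [0, 0, 0]
  twist: [0, 0, 0, 0, 0, 0.5, 0.7, 0.56, 0, 0]

```text
time: 24.35
tool_pos: [0.6604, -0.0151, 0.1331]
tcp_rot: [-0.196, -3.135, -0.0]
ft_force: [-0.4, 0.1, 0.1]
width: 0.039
```

```bash
python3 plan.py .4804 .2922 .09 -.127
```

```text
t 24.35 tcp [ 0.6604 -0.0151  0.1331] yaw -0.1252 q6 -1.55 w 0.039 F [-0.4  0.1  0.1]
twist total units 0.015 q6 after -1.55  shift units (final axes) [5.437 7.051 1.083] or in current axes [5.424 7.061 1.083]
```

Call:
send_rows:
  hand: [0, 0, 0, 0, 0, 0, 0, 0, 0, 0]
  translation:
    - [0.3, 0.4, 0]
    - [0.6, 0.75, 0]
    - [0.65, 0.85, 0]
    - [0.65, 0.85, 0]
    - [0.65, 0.85, 0]
    - [0.65, 0.85, 0]
    - [0.65, 0.85, 0]
    - [0.6, 0.8, 0]
    - [0.4, 0.5, 0]
    - [0.2, 0.27, 0]
  twist: [0.01, 0, 0, 0, 0, 0, 0, 0, 0, 0]

```text
time: 25.35
tool_pos: [0.4815, 0.2909, 0.1331]
tcp_rot: [-0.194, -3.134, -0.0]
ft_force: [0.4, 0.1, 0.3]
width: 0.0388
```

Call:
send_rows:
  hand: [0, 0, 0, 0, 0, 0, 0, 0, 0, 0]
  translation:
    - [0, 0, 0.3]
    - [0, 0, 0.4]
    - [0, 0, 0.4]
    - [0, 0, 0.3]
    - [0, 0, 0]
    - [0, 0, 0]
    - [0, 0, 0]
    - [0, 0, 0]
    - [0, 0, 0]
    - [0, 0, 0]
  twist: [0, 0, 0, 0, 0, 0, 0, 0, 0, 0]

```text
time: 26.35
tool_pos: [0.4843, 0.2887, 0.0779]
tcp_rot: [0.2, 3.134, 0.001]
ft_force: [1.6, -0.1, 0.3]
width: 0.0385
```

```bash
python3 plan.py .4804 .2922 .0575 -.127
```

```text
t 26.35 tcp [0.4843 0.2887 0.0779] yaw -0.1276 q6 -1.01 w 0.0385 F [ 1.6 -0.1  0.3]
twist total units -0.005 q6 after -1.01  shift units (final axes) [0.108 0.073 0.509] or in current axes [0.108 0.073 0.509]
```

Call:
send_rows:
  hand: [0, 0, 0, 0, 0, 0, 0, 0, 0, 0]
  translation:
    - [0.1, 0.07, 0.15]
    - [0, 0, 0.2]
    - [0, 0, 0.15]
    - [0, 0, 0]
    - [0, 0, 0]
    - [0, 0, 0]
    - [0, 0, 0]
    - [0, 0, 0]
    - [0, 0, 0]
    - [0, 0, 0]
  twist: [0, 0, 0, 0, 0, 0, 0, 0, 0, 0]

```text
time: 27.35
tool_pos: [0.4805, 0.2919, 0.0575]
tcp_rot: [0.201, 3.135, 0.0]
ft_force: [-0.1, 0.1, 0.1]
width: 0.0385
```

```bash
python3 plan.py .4804 .2922 .053 -.127
```

```text
t 27.35 tcp [0.4805 0.2919 0.0575] yaw -0.1279 q6 -1.0 w 0.0385 F [-0.1  0.1  0.1]
twist total units -0.007 q6 after -1.0  shift units (final axes) [0.004 0.007 0.112] or in current axes [0.004 0.007 0.112]
```

Call:
send_rows:
  hand: [0, 0, 0, 0, 0, 0.6, 0.7, 0.7, 0.7, 0.7]
  translation:
    - [0, 0, 0.06]
    - [0, 0, 0.06]
    - [0, 0, 0]
    - [0, 0, 0]
    - [0, 0, 0]
    - [0, 0, 0]
    - [0, 0, 0]
    - [0, 0, -0.2]
    - [0, 0, -0.6]
    - [0, 0, -0.8]
  twist: [0, 0, 0, 0, 0, 0, 0, 0, 0, 0]

```text
time: 28.35
tool_pos: [0.4792, 0.2913, 0.1158]
tcp_rot: [-0.2, -3.131, 0.003]
ft_force: [-0.1, 0.0, -0.1]
width: 0.0597
```

Call:
send_rows:
  hand: [0.7, 0.7, 0.7, 0.7, 0.7, 0.7, 0.7, 0.7, 0.7, 0.7]
  translation:
    - [0, 0, -0.6]
    - [0, 0, -0.3]
    - [0, 0, 0]
    - [0, 0, 0]
    - [0, 0, 0]
    - [0, 0, 0]
    - [0, 0, 0]
    - [0, 0, 0]
    - [0, 0, 0]
    - [0, 0, 0]
  twist: [0, 0, 0.4, 0.4, 0.32, 0, 0, 0, 0, 0]

```text
time: 29.35
tool_pos: [0.4804, 0.2919, 0.1525]
tcp_rot: [-0.41, -3.115, -0.0]
ft_force: [0.4, 0.6, 0.6]
width: 0.0598
```

```bash
python3 plan.py .4603 .1012 .06 -.263
```

```text
t 29.35 tcp [0.4804 0.2919 0.1525] yaw -0.262 q6 -0.86 w 0.0598 F [0.4 0.6 0.6]
twist total units 0.008 q6 after -0.86  shift units (final axes) [-0.753 -4.734  2.312] or in current axes [-0.749 -4.734  2.312]
```

Call:
send_rows:
  hand: [0.7, 0.7, 0.7, 0.7, 0.7, 0.7, 0.7, 0.7, 0.7, 0.7]
  translation:
    - [-0.1, -0.6, 0]
    - [-0.15, -0.9, 0]
    - [-0.15, -0.9, 0.2]
    - [-0.15, -0.9, 0.4]
    - [-0.1, -0.8, 0.5]
    - [-0.1, -0.63, 0.5]
    - [0, 0, 0.4]
    - [0, 0, 0.3]
    - [0, 0, 0]
    - [0, 0, 0]
  twist: [0, 0, 0, 0, 0, 0, 0, 0, 0, 0]

```text
time: 30.35
tool_pos: [0.4607, 0.1019, 0.0609]
tcp_rot: [0.409, 3.114, 0.0]
ft_force: [-0.7, 1.1, -0.6]
width: 0.0596
```

```bash
python3 plan.py .4603 .1012 .009 -.263; python3 - <<'E'
from h import *
Z={c:imaging.capture(c) for c in("top","scene")}; np.savez_compressed("m_S.npz",**Z)
im=Z["top"]; cv2.imwrite("pics/t4.png",cv2.resize(im[100:300,100:360],None,fx=3,fy=3)[:600,:,::-1])
E
sed -i 's/(-25|win=.uv\[0\]-25)/&/' ov.py; python3 ov.py S large,medium,small
```

```text
t 30.35 tcp [0.4607 0.1019 0.0609] yaw -0.2613 q6 -1.21 w 0.0596 F [-0.7  1.1 -0.6]
twist total units 0.014 q6 after -1.21  shift units (final axes) [ 0.006 -0.019  1.297] or in current axes [ 0.006 -0.019  1.297]
```

View pics/ov_S.png

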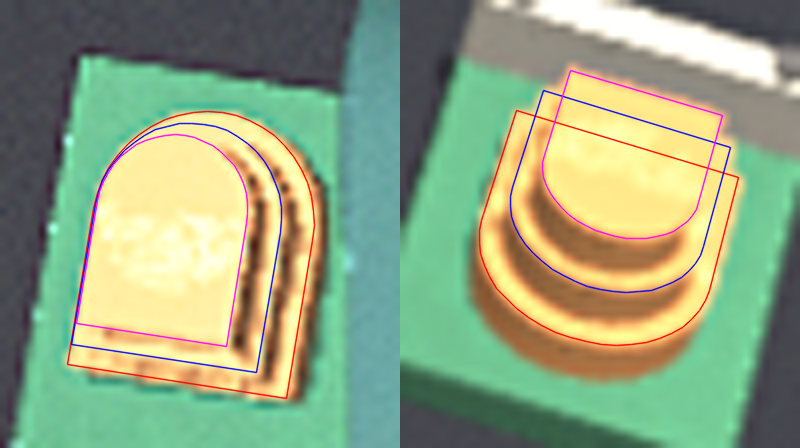

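View pics/t4.png

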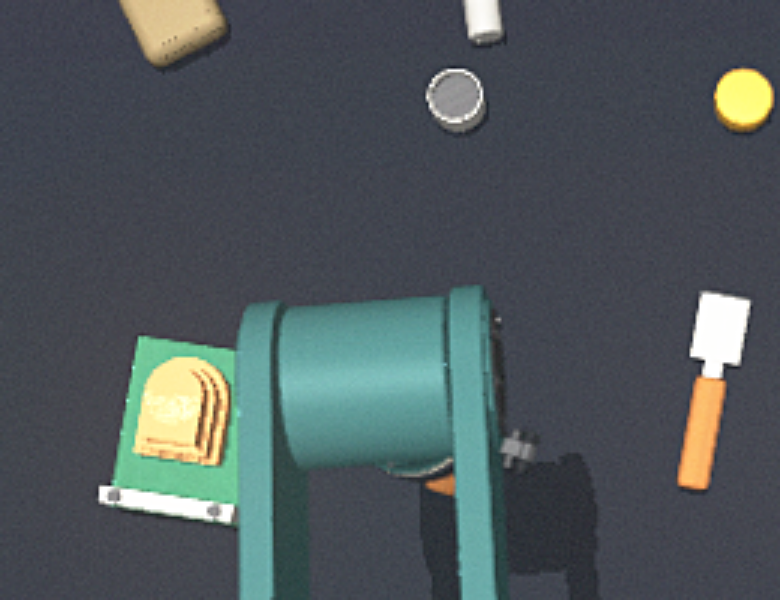

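Call:
send_rows:
  hand: [0.7, 0.7, 0.7, 0.7, 0.7, 0.7, 0.3, 0, 0, 0]
  translation:
    - [0, -0.02, 0.2]
    - [0, 0, 0.4]
    - [0, 0, 0.4]
    - [0, 0, 0.27]
    - [0, 0, 0]
    - [0, 0, 0]
    - [0, 0, 0]
    - [0, 0, 0]
    - [0, 0, 0]
    - [0, 0, 0]
  twist: [0, 0, 0, 0, 0, 0, 0, 0, 0, 0]

```text
time: 31.45
tool_pos: [0.4611, 0.1007, 0.0107]
tcp_rot: [0.411, 3.112, 0.001]
ft_force: [-0.4, 0.5, 3.9]
width: 0.0207
```

Call:
send_rows:
  hand: [0, 0, 0, 0, 0, 0, 0, 0, 0, 0]
  translation:
    - [0, 0, 0]
    - [0, 0, 0]
    - [0, 0, -0.3]
    - [0, 0, -0.6]
    - [0, 0, -0.7]
    - [0, 0, -0.6]
    - [0, 0, -0.3]
    - [0, 0, 0]
    - [0, 0, 0]
    - [0, 0, 0]
  twist: [0, 0, 0, 0, 0, 0, 0, 0, 0, 0]

```text
time: 32.45
tool_pos: [0.4589, 0.1005, 0.1078]
tcp_rot: [-0.41, -3.111, 0.001]
ft_force: [-0.6, 0.3, -0.2]
width: 0.0207
```

```bash
python3 - <<'E'
import numpy as np
x,y,t=.4988,-.2727,.11
for n,ty in(("awl",.03),("spat",-.03)):
    print(n,x+np.cos(t)*-.03-np.sin(t)*ty,y+np.sin(t)*-.03+np.cos(t)*ty)
from h import *
im=imaging.capture("scene"); cv2.imwrite("pics/s5.png",cv2.resize(im[150:350,260:520],None,fx=3,fy=3)[:600,:,::-1])
E
```

```text
awl 0.4656879680361839 -0.24617466608641433
spat 0.4722746660864144 -0.3058120319638161
```

View pics/s5.png

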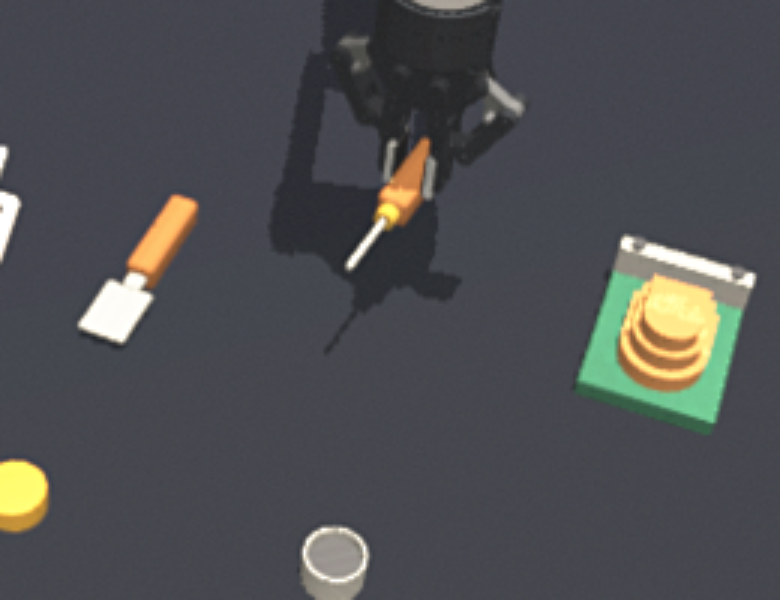

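```bash
python3 plan.py .4662 -.2462 .08 .11
```

```text
t 32.5 tcp [0.459  0.1005 0.1079] yaw -0.2622 q6 -1.21 w 0.0209 F [ 0.  -1.  -1.2]
twist total units -3.102 q6 after -1.59  shift units (final axes) [ 0.77  -8.634  0.698] or in current axes [-2.423 -8.323  0.698]
```

Call:
send_rows:
  hand: [0, 0, 0, 0, 0, 0, 0, 0, 0, 0]
  translation:
    - [0, 0, 0]
    - [0, 0, 0]
    - [0, 0, 0]
    - [0, 0, 0]
    - [0, 0, 0]
    - [0.05, -0.5, 0]
    - [0.07, -0.85, 0]
    - [0.07, -0.85, 0]
    - [0.07, -0.85, 0]
    - [0.07, -0.85, 0]
  twist: [-0.5, -0.7, -0.7, -0.7, -0.5, 0, 0, 0, 0, 0]

```text
time: 33.5
tool_pos: [0.4633, -0.057, 0.1084]
tcp_rot: [0.173, -3.135, -0.001]
ft_force: [0.5, 0.3, -0.9]
width: 0.0208
```

Call:
send_rows:
  hand: [0, 0, 0, 0, 0, 0, 0, 0, 0, 0]
  translation:
    - [0.08, -0.85, 0]
    - [0.08, -0.85, 0]
    - [0.08, -0.85, 0]
    - [0.08, -0.85, 0.1]
    - [0.08, -0.8, 0.2]
    - [0.05, -0.5, 0.4]
    - [0, 0, 0]
    - [0, 0, 0]
    - [0, 0, 0]
    - [0, 0, 0]
  twist: [0, 0, 0, 0, 0, 0, 0, 0, 0, 0]

```text
time: 34.5
tool_pos: [0.4673, -0.2439, 0.0823]
tcp_rot: [-0.175, 3.136, -0.0]
ft_force: [0.2, 0.6, -1.0]
width: 0.021
```

```bash
python3 plan.py .4662 -.2462 .025 .11
```

```text
t 34.5 tcp [ 0.4673 -0.2439  0.0823] yaw 0.1112 q6 -2.27 w 0.021 F [ 0.2  0.6 -1. ]
twist total units 0.01 q6 after -2.27  shift units (final axes) [ 0.034 -0.053  1.432] or in current axes [ 0.034 -0.053  1.432]
```

Call:
send_rows:
  hand: [0, 0, 0, 0, 0, 0, 0, 0, 0, 0]
  translation:
    - [0.03, -0.05, 0.2]
    - [0, 0, 0.4]
    - [0, 0, 0.4]
    - [0, 0, 0.3]
    - [0, 0, 0.15]
    - [0, 0, 0]
    - [0, 0, 0]
    - [0, 0, 0]
    - [0, 0, 0]
    - [0, 0, 0]
  twist: [0, 0, 0, 0, 0, 0, 0, 0, 0, 0]

```text
time: 35.5
tool_pos: [0.4662, -0.2471, 0.0243]
tcp_rot: [-0.172, 3.136, -0.001]
ft_force: [0.0, -0.2, -1.5]
width: 0.021
```

```bash
python3 plan.py .4662 -.2462 .014 .11;  python3 - <<'E'
from h import *
im=imaging.capture("scene"); cv2.imwrite("pics/s6.png",cv2.resize(im[150:300,150:350],None,fx=4,fy=4)[:600,:,::-1])
E
```

```text
t 35.5 tcp [ 0.4662 -0.2471  0.0243] yaw 0.1098 q6 -2.28 w 0.021 F [ 0.  -0.2 -1.5]
twist total units -0.002 q6 after -2.28  shift units (final axes) [-0.001  0.023  0.257] or in current axes [-0.001  0.023  0.257]
```

View pics/s6.png

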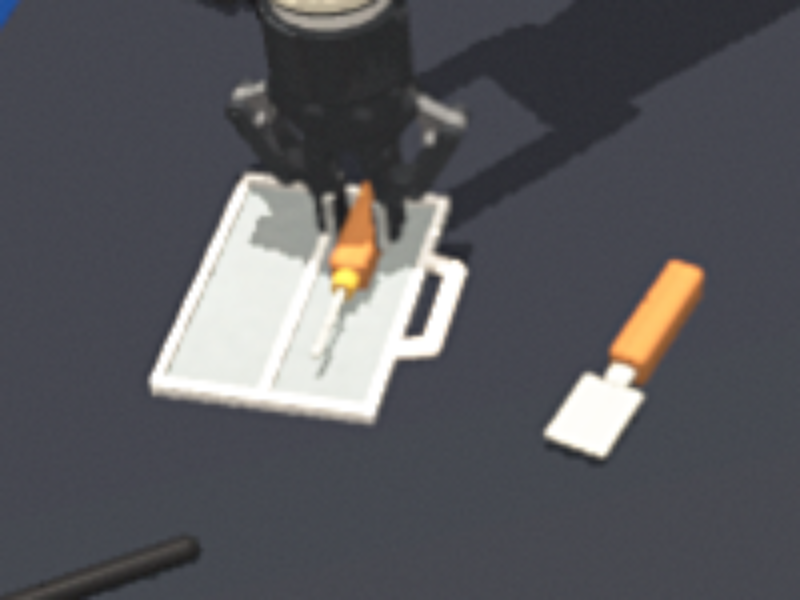

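Call:
send_rows:
  hand: [0, 0, 0, 0, 0, 0, 0.35, 0.45, 0.5, 0.5]
  translation:
    - [0, 0.02, 0.1]
    - [0, 0, 0.1]
    - [0, 0, 0.05]
    - [0, 0, 0]
    - [0, 0, 0]
    - [0, 0, 0]
    - [0, 0, 0]
    - [0, 0, 0]
    - [0, 0, -0.3]
    - [0, 0, -0.6]
  twist: [0, 0, 0, 0, 0, 0, 0, 0, 0, 0]

```text
time: 36.55
tool_pos: [0.4644, -0.2452, 0.0484]
tcp_rot: [0.172, -3.133, -0.005]
ft_force: [-0.6, 0.3, 0.5]
width: 0.0429
```

Call:
send_rows:
  hand: [0.6, 0.7, 0.7, 0.7, 0.7, 0.7, 0.7, 0.7, 0.7, 0.7]
  translation:
    - [0, 0, -0.7]
    - [0, 0, -0.6]
    - [0, 0, -0.3]
    - [0, 0, 0]
    - [0, 0, 0]
    - [0, 0, 0]
    - [0, 0, 0]
    - [0, 0, 0]
    - [0, 0, 0]
    - [0, 0, 0]
  twist: [0, 0, 0.5, 0.7, 0.7, 0.2, 0, 0, 0, 0]

```text
time: 37.55
tool_pos: [0.4657, -0.2461, 0.1136]
tcp_rot: [-0.223, -3.134, -0.0]
ft_force: [0.0, -0.5, 0.5]
width: 0.0597
```

```bash
python3 plan.py .4703 -.0732 .06 -.15
```

```text
t 37.55 tcp [ 0.4657 -0.2461  0.1136] yaw -0.1418 q6 -2.02 w 0.0597 F [ 0.  -0.5  0.5]
twist total units 0.068 q6 after -2.01  shift units (final axes) [0.533 4.29  1.341] or in current axes [0.498 4.294 1.341]
```

Call:
send_rows:
  hand: [0.7, 0.7, 0.7, 0.7, 0.7, 0.7, 0.7, 0.7, 0.7, 0.7]
  translation:
    - [0.1, 0.6, 0]
    - [0.1, 0.9, 0]
    - [0.1, 0.9, 0.2]
    - [0.1, 0.9, 0.4]
    - [0.1, 0.7, 0.4]
    - [0.03, 0.29, 0.34]
    - [0, 0, 0]
    - [0, 0, 0]
    - [0, 0, 0]
    - [0, 0, 0]
  twist: [0.07, 0, 0, 0, 0, 0, 0, 0, 0, 0]

```text
time: 38.55
tool_pos: [0.4712, -0.0746, 0.0611]
tcp_rot: [0.239, 3.13, -0.001]
ft_force: [0.5, -0.2, -0.6]
width: 0.0594
```

```bash
python3 plan.py .4703 -.0732 .0105 -.15; python3 - <<'E'
from h import *
Z={c:imaging.capture(c) for c in("top","scene")}
cv2.imwrite("pics/s7.png",np.hstack([cv2.resize(Z["top"][170:300,360:500],None,fx=3,fy=3),cv2.resize(Z["scene"][180:310,180:300],None,fx=3,fy=3)])[:,:,::-1])
E
```

```text
t 38.55 tcp [ 0.4712 -0.0746  0.0611] yaw -0.1522 q6 -1.69 w 0.0594 F [ 0.5 -0.2 -0.6]
twist total units -0.018 q6 after -1.7  shift units (final axes) [0.03  0.031 1.266] or in current axes [0.03  0.031 1.266]
```

View pics/s7.png

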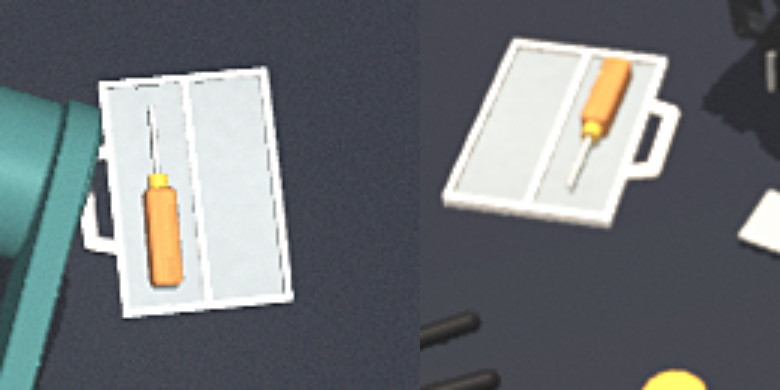

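Spatula candidates in the top image are the orange-handled one with a white blade (row 243, column 334) and the black one (row 342, column 478). The task rules out black, so I take the orange one. The crops fit2 and s6 confirm its wooden handle and flat blade.

Call:
send_rows:
  hand: [0.7, 0.7, 0.7, 0.7, 0.7, 0.7, 0.3, 0, 0, 0]
  translation:
    - [0.03, 0.03, 0.2]
    - [0, 0, 0.4]
    - [0, 0, 0.4]
    - [0, 0, 0.26]
    - [0, 0, 0]
    - [0, 0, 0]
    - [0, 0, 0]
    - [0, 0, 0]
    - [0, 0, 0]
    - [0, 0, 0]
  twist: [0, 0, 0, 0, 0, 0, 0, 0, 0, 0]

```text
time: 39.65
tool_pos: [0.4702, -0.0721, 0.0107]
tcp_rot: [0.236, 3.13, -0.001]
ft_force: [0.5, 0.5, 3.2]
width: 0.0203
```

Call:
send_rows:
  hand: [0, 0, 0, 0, 0, 0, 0, 0, 0, 0]
  translation:
    - [0, 0, 0]
    - [0, 0, 0]
    - [0, 0, -0.3]
    - [0, 0, -0.6]
    - [0, 0, -0.7]
    - [0, 0, -0.6]
    - [0, 0, -0.3]
    - [0, 0, 0]
    - [0, 0, 0]
    - [0, 0, 0]
  twist: [0, 0, 0, 0, 0, 0, 0, 0, 0, 0]

```text
time: 40.65
tool_pos: [0.4682, -0.0715, 0.1078]
tcp_rot: [-0.236, -3.129, -0.001]
ft_force: [0.1, -0.7, -1.0]
width: 0.0207
```

```bash
python3 plan.py .4726 -.3058 .08 .11
```

```text
t 40.65 tcp [ 0.4682 -0.0715  0.1078] yaw -0.1506 q6 -1.69 w 0.0207 F [ 0.1 -0.7 -1. ]
twist total units -2.172 q6 after -1.95  shift units (final axes) [ 0.53  -5.834  0.689] or in current axes [-0.991 -5.774  0.689]
```

Call:
send_rows:
  hand: [0, 0, 0, 0, 0, 0, 0, 0, 0, 0]
  translation:
    - [0, 0, 0]
    - [0, 0, 0]
    - [0, 0, 0]
    - [0, 0, 0]
    - [0.05, -0.5, 0]
    - [0.08, -0.85, 0]
    - [0.08, -0.85, 0]
    - [0.08, -0.85, 0]
    - [0.08, -0.85, 0]
    - [0.08, -0.85, 0]
  twist: [-0.4, -0.7, -0.7, -0.37, 0, 0, 0, 0, 0, 0]

```text
time: 41.65
tool_pos: [0.4714, -0.2635, 0.1078]
tcp_rot: [0.172, -3.134, -0.003]
ft_force: [0.4, 0.2, -0.4]
width: 0.0207
```

Call:
send_rows:
  hand: [0, 0, 0, 0, 0, 0, 0, 0, 0, 0]
  translation:
    - [0.05, -0.7, 0]
    - [0.03, -0.38, 0.2]
    - [0, 0, 0.3]
    - [0, 0, 0.2]
    - [0, 0, 0]
    - [0, 0, 0]
    - [0, 0, 0]
    - [0, 0, 0]
    - [0, 0, 0]
    - [0, 0, 0]
  twist: [0, 0, 0, 0, 0, 0, 0, 0, 0, 0]

```text
time: 42.65
tool_pos: [0.4741, -0.306, 0.0821]
tcp_rot: [-0.173, 3.136, -0.001]
ft_force: [0.1, 0.4, -0.5]
width: 0.0206
```

```bash
python3 plan.py .4726 -.3058 .023 .11
```

```text
t 42.65 tcp [ 0.4741 -0.306   0.0821] yaw 0.11 q6 -2.35 w 0.0206 F [ 0.1  0.4 -0.5]
twist total units -0.0 q6 after -2.35  shift units (final axes) [0.037 0.009 1.478] or in current axes [0.037 0.009 1.478]
```

Call:
send_rows:
  hand: [0, 0, 0, 0, 0, 0, 0, 0, 0, 0]
  translation:
    - [0.04, 0.01, 0.2]
    - [0, 0, 0.4]
    - [0, 0, 0.4]
    - [0, 0, 0.3]
    - [0, 0, 0.15]
    - [0, 0, 0]
    - [0, 0, 0]
    - [0, 0, 0]
    - [0, 0, 0]
    - [0, 0, 0]
  twist: [0, 0, 0, 0, 0, 0, 0, 0, 0, 0]

```text
time: 43.65
tool_pos: [0.4726, -0.306, 0.0243]
tcp_rot: [-0.172, 3.136, -0.001]
ft_force: [0.3, -0.3, -1.7]
width: 0.0209
```

```bash
python3 plan.py .4726 -.3058 .014 .11;  python3 - <<'E'
from h import *
im=imaging.capture("scene"); cv2.imwrite("pics/s8.png",cv2.resize(im[150:300,150:350],None,fx=4,fy=4)[:600,:,::-1])
E
```

```text
t 43.65 tcp [ 0.4726 -0.306   0.0243] yaw 0.1099 q6 -2.36 w 0.0209 F [ 0.3 -0.3 -1.7]
twist total units -0.001 q6 after -2.36  shift units (final axes) [-0.001  0.006  0.258] or in current axes [-0.001  0.006  0.258]
```

View pics/s8.png

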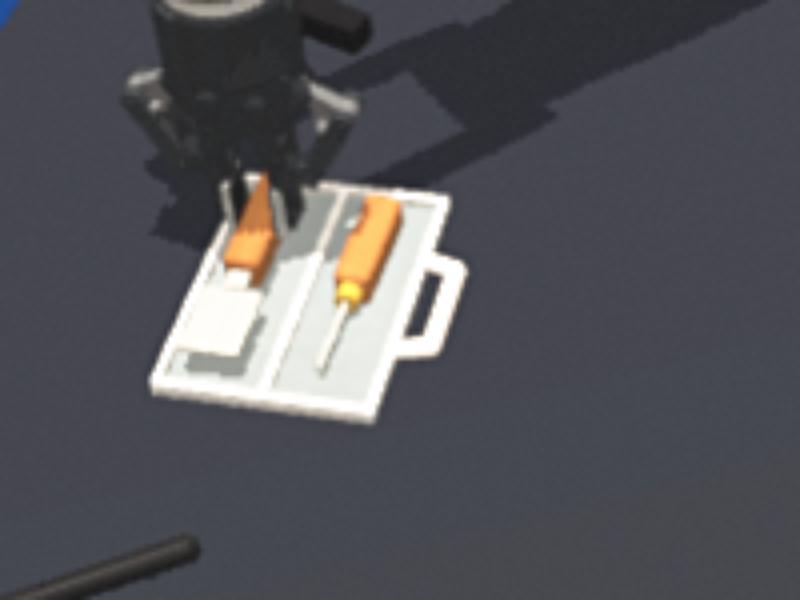

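Call:
send_rows:
  hand: [0, 0, 0, 0, 0, 0, 0.35, 0.45, 0.5, 0.5]
  translation:
    - [0, 0, 0.1]
    - [0, 0, 0.1]
    - [0, 0, 0.05]
    - [0, 0, 0]
    - [0, 0, 0]
    - [0, 0, 0]
    - [0, 0, 0]
    - [0, 0, 0]
    - [0, 0, -0.3]
    - [0, 0, -0.6]
  twist: [0, 0, 0, 0, 0, 0, 0, 0, 0, 0]

```text
time: 44.7
tool_pos: [0.4709, -0.3047, 0.0482]
tcp_rot: [0.172, -3.133, -0.005]
ft_force: [-0.1, 0.2, 1.1]
width: 0.043
```

Call:
send_rows:
  hand: [0.5, 0.5, 0.5, 0.5, 0.5, 0.5, 0.5, 0.5, 0.5, 0.5]
  translation:
    - [0, 0, -0.7]
    - [0, 0, -0.8]
    - [0, 0, -0.8]
    - [0.4, 0.4, -0.8]
    - [0.6, 0.7, -0.4]
    - [0.6, 0.8, 0]
    - [0.6, 0.8, 0]
    - [0.4, 0.6, 0]
    - [0, 0, 0]
    - [0, 0, 0]
  twist: [0, 0, 0, 0, 0, 0, 0, 0, 0, 0]

```text
time: 45.7
tool_pos: [0.3546, -0.1861, 0.1908]
tcp_rot: [-0.173, 3.134, -0.003]
ft_force: [0.4, 0.0, -0.0]
width: 0.0428
```

```bash
python3 - <<'E'
from h import *
print(sensors.observe()["time"],sensors.observe()["tool_pos"])
Z={c:imaging.capture(c) for c in("top","scene")}; np.savez_compressed("m_F.npz",**Z)
for c in Z: cv2.imwrite(f"pics/end_{c}.png",Z[c][:,:,::-1])
cv2.imwrite("pics/end_tray.png",np.hstack([cv2.resize(Z["top"][170:300,360:500],None,fx=3,fy=3),cv2.resize(Z["scene"][180:310,180:300],None,fx=3,fy=3)])[:,:,::-1])
E
python3 ov.py F large,medium,small
```

```text
45.7 [ 0.35464219 -0.1860809   0.19082041]
```

View pics/end_tray.png

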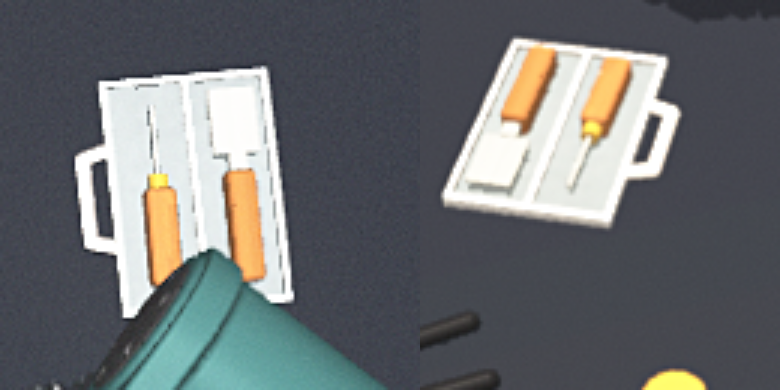

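View pics/ov_F.png

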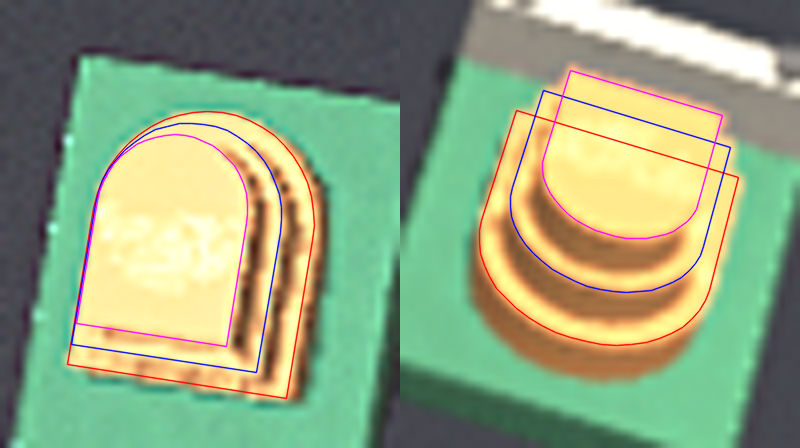

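View pics/end_scene.png

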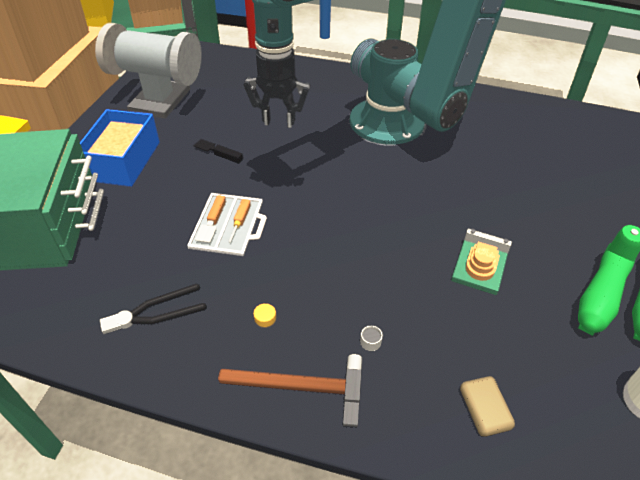

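```bash
python3 -c "
from cell import bot,sensors
print(bot.close_job(), sensors.observe()['time'])"
```

```text
the job is handed in; nothing more can be done
the job is handed in; nothing more can be done
```

The job is handed in at about 46 s of the 122 s allowed; no verdict was reported. The three heel lifts are stacked on the jig, large, then medium, then small, with their flat edges to the fence. The awl is in the slot beside the pull handle and the orange spatula is in the other slot, both with handles towards the robot. The black look-alike was left alone.

**Last checks:**
- **Stack:** the outlines expected for a centred, squared stack match the pictures from both cameras to about 1 mm. The large lift measured 1 to 1.6 mm closer to the fence than the ideal centre, and square to it in the top view.
- **Tray:** both tools lie inside their slots.
- **Bystanders:** the tin and the wax show at the same pixels as at the start.
- **Arm:** it stood well clear of everything at the end, and the wrist force stayed under about 4 N in every reading.

**Checks that failed or disagreed:**
- The two cameras differ from each other by 2 to 3 mm, so I averaged them.
- The scene camera read the large lift's turn about 1.5° away from the top camera, which has the clearer fit.
- An automatic fit of the medium lift failed because its colour merges with the large one below. I checked it by the overlaid outlines instead.

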